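Draw the masking bung out of a mannequin ankle

ROBOT

A 7-joint arm with a two-finger parallel gripper is mounted at the origin on the work surface. World frame = base frame: x ahead of the robot, y to its left, z up, the work surface at z = 0. Lengths are in m, angles in rad, forces in N, time in s.
With the tool pointing down it reaches from about 0.425 to 0.875 m from the base axis. Payload 4.7 kg.
Tool frame: the origin (TCP) lies on the mounting face of the last link; the fingertips stand 182 mm ahead of it and the grasp point (between the pads) lies 164 mm ahead of it; x points along the fingers, y is the direction in which the jaws open and shut, and the axes are right-handed (so a half turn about x gives the same grasp; the last joint's range is limited). The gripper opens to 87 mm and grips with 3 to 60 N. Pads are 19 mm wide; open, the fingers measure 117 mm over their backs; the gripper's body (75 mm by 190 mm) begins 51 mm behind the grasp point.
Start: joints at [1.362, 0.321, -0.07, 1.45, 0.023, 1.371, -0.057], TCP at [0.144, -0.634, 0.405] pointing down, gripper open.
Joint ranges: [-2.86, 2.86], [-0.3, 2.09], [-1.38, 1.24], [0.06, 2.45], [-1.56, 4.7], [0.09, 2.05], [-2.69, 2.69]. Speed limits (rad/s): [2.57, 2.57, 3.14, 3.14, 3.14, 3.14, 3.14].

INTERFACE

Orientations are given as a rotation vector (axis times angle).
In Python, from bench import monitor, get_image, ctrl gives the robot as it stands.
- The arm moves only by the shell command python3 -m creep 'ROWS' [FORCE]. ROWS is JSON, a list of rows, each a list of 7 numbers: the shift along the tool's x, y, z in mm, then the turn, a rotation vector about the tool's x, y, z in rad, then the finger opening in mm, from 0 to 87. A call has 1 to 5 rows; each row shifts and turns the commanded pose from where the row before left it, along the tool's axes as they then stand; what a row does not reach is not made up. A row lasts 1/10 s, in which the tool goes at most 50 mm and 8.59 degrees, less where a joint would pass 70% of its speed; a pose out of reach is approached as far as the arm can. A call is refused whole if a number of a shift passes 50 or a number of a turn 0.15, either way. A call with a gripper value outside its range is refused whole. The fingers move at their own pace and stop on an object; FORCE is the grip in N (left out, the last holds). Time passes only in rows, so rows that do not move let the fingers close. It gives the time, the measured TCP pose, the force and the opening at its end, in the units of the state.
- monitor.get_state(): the state, without advancing time (a new reading comes with each control period).
- get_image(name): name is "scene" or "top" or "wrist"; returns a dict with "img" (400x640x3 uint8, red, green, blue), "mtx" (3x3 intrinsics, pixels), "view" (4x4, takes a point from world to camera coordinates). Camera axes: x right, y up, looking along -z (the intrinsics and any distortion apply to the point x, -y, -z); pixel columns grow to the right and rows downward; lengths in m; the calibration is good to about 2 mm. A picture is of the moment at which its call begins. There is no depth.
- ctrl.close_job(): hands the job in, once; it reports no verdict.
The state is a dict: "time": time; "joint_positions": joint angles; "qd": joint speeds; "joint_torque": joint torques, N m; "position": TCP position; "tool_rot": TCP orientation; "ft_force": force on the tool from outside, world axes, zero at the start; "torque": the same for the moment, N m; "grip_width": opening from 0.0 (shut) to 1.0 (fully open).
Only numpy, scipy, OpenCV 4.12 (cv2) and the standard library are available. Lean on these libraries where they do the work, as an engineer would, in place of code of your own. Each camera call takes 0.05 s, during which the arm holds its last target.

TASK

The foot has been refinished and its leg can go back on: with the hook from the tool stand, feel for the wire bail of the bung that masks the ankle socket, ease the bung up out of the bore and set it down in the steel tray, off the hook. Then stand the hook back upright in its hole in the stand. Work gently, forcing neither the bung nor the foot, keep the fingers off the bung, do not let it drop, and leave the filler tin, the sanding block and the loose hand where they are.

Things in the scene. Friction and masses are not known exactly. Their poses are not given: they have to be found in the camera images.
- foot: Skin-coloured mannequin foot on a steel base plate, fixed. Origin at table level under the axis of the vertical bore in the ankle, z up, toes to -x. Foot 245 mm long (x from -188 to +57), 90 mm wide; base plate 270 x 150 x 8 mm (x from -195 to +75). Ankle 70 to 83 mm across, top at z = 150 mm; the instep falls away from it towards the toes.
- bore_mouth (a point): Centre of the open top of the ankle's socket bore, on its axis, 150 mm above the table. The bore is 40 mm in diameter, steel lined, with a flat floor 100 mm below this mouth.
- bung: Turned aluminium bung standing on the bore floor, 34 mm in diameter, 22 mm high, 110 to 150 g. Origin at the centre of its underside, z up. Four sprung shoes round it (11 mm above the underside, 45 mm across when free) rub on the bore wall: it takes about 8 to 12 N to draw it up steadily to the mouth, less at a creep. The wire bail on top hinges about its y axis.
- hook: The hook tool, 193 mm long, 150 g, standing in the stand. Origin on the shank's axis at the underside of the round steel collar that rests on the stand, z up along the handle. Wooden handle from z = 6 to 86 mm, 20 mm thick along x (the faces to grip), 24 mm along y. Collar 46 mm across, 6 mm thick; steel cone below it, 32 mm across at z = 0, 12 mm at z = -18 mm.
- hook_end (a point): Lowest point of the hook's shank, on its axis, 107 mm below the tool's origin. Here the 5 mm round rod turns to the tool's +x and up again, a J: the upturned tip's centre is 11.5 mm from the shank's centre, with a 6.5 mm gap between them; the lower limb's top is 5 mm and the tip's top 12.5 mm above this point.
- stand: Wooden tool stand, fixed, 70 x 144 mm (x, y) and 125 mm high. Origin at table level under its middle. In its middle a 36 mm round hole, through a 15 mm board, in which the hook stands with the collar on the board and the cone in the hole. At y = -55 and +55 mm two shorter tools rise 45 mm above it, fixed.
- stand_hole (a point): Centre of the hook's hole at the stand's top face, 125 mm above the table: the hook's origin is here when it is home.
- tray: Open steel tray, fixed, 140 x 110 mm (x, y), 28 mm high, walls and floor 3 mm thick. Origin at the centre of its underside.
- tin: Closed filler tin, 70 mm in diameter, 75 mm high; a bystander. Origin at the centre of its underside.
- sander: Cork sanding block 100 x 62 x 32 mm, a bystander. Origin at the centre of its underside.
- palm: Loose mannequin hand lying palm down, about 190 mm long (x from the wrist to the fingertips), 45 mm high; a bystander. Origin under the wrist.
- bail_hinge (a point): Point on the hinge line of the bail, 25 mm above the bung's underside, on the bung's axis; the line runs along the bung's y. The bail is an arch of 4 mm wire: legs at y = -9.5 and +9.5 mm (15 mm clear between), crossbar along y, its centre 18 mm from the hinge line. It hinges freely up to stops 0.5 rad either side of upright.
- bail_foot (a point): The bung's top centre, 22 mm above its underside. The bail lies flopped over to a stop, to the bung's +x or -x side: which one is not measured, it must be felt or seen. Then the crossbar's centre is about 8.6 mm off the axis and 19 mm above this point; pulled upright, its lower edge is 19 mm above it.
Things that resemble listed ones, but are neither listed nor needed, are in the scene too. Of the things that look like the tray, the middle-sized one is meant.

How it is judged:
On the way, in this order (a step that is already met when the one before it is completed fails the run):
1. the bung has been drawn right out of the bore, hanging on the hook (z of bung in the frame of foot above 0.152 m and contact force between hook and bung above 0.3 N), for 0.2 s.
2. the bung is down in the tray, off the hook (x of bung in the frame of tray between -0.065 and 0.065 m and y of bung in the frame of tray between -0.05 and 0.05 m and z of bung in the frame of tray below 0.032 m and contact force between hook and bung below 0.05 N), for 0.2 s.
At the end, for the whole second after the job is handed in: the bung lies or stands inside the tray on its floor, at rest and off the hook; the hook stands upright in its hole, its collar on the board (origin within 6 mm of the hole's centre, within 0.1 rad of upright), at rest and let go (x of bung in the frame of tray between -0.065 and 0.065 m and y of bung in the frame of tray between -0.05 and 0.05 m and z of bung in the frame of tray below 0.032 m and linear speed of each of bung, hook below 0.02 m/s and distance between hook and stand_hole below 0.006 m and angle between hook's own z axis and vertical below 0.1 rad); the robot touches nothing.
It fails at once if the fingers touch the bung or its bail (contact force between the fingers and bung above 0.5 N).
It fails at once if the hook bears on the bung or bail, down or up, with more than 25 N (contact force between hook and bung above 25 N).
It fails at once if the hook bears on the foot with more than 25 N (contact force between hook and foot above 25 N).
It fails at once if the bung falls freely (faster than 0.7 m/s, off the hook) (linear speed of bung above 0.7 m/s and contact force between hook and bung below 0.01 N).
It fails at once if the tin, the sanding block or the loose hand is moved by more than 15 mm (distance of any of tin, sander, palm from where it was at the start of the episode above 0.015 m).
It also fails if it takes over 72 s, if anything falls off the work surface, if the arm or the gripper's body presses on something with over 40 N, if the wrist force passes 120 N, or if a joint passes its speed limit or range.

## Working session

There is one attempt and no reset: what is moved stays moved. The work goes in short steps, Python scripts to look and compute and a shell command to move; the robot and the scene stay as the last step left them, time stands still between calls to the robot, and variables do not carry over. Pictures are saved under pics/ and viewed, and the job is handed in when it is done.

```bash
mkdir -p pics; ls; python3 - <<'E'
from bench import monitor,get_image,ctrl
import cv2,numpy as np
s=monitor.get_state();print(s)
for n in("scene","top","wrist"):
    d=get_image(n);cv2.imwrite(f"pics/{n}0.png",d["img"][:,:,::-1]);print(n,d["mtx"],d["view"],[k for k in d])
E
```

```text
pics
{'time': 0.0, 'joint_positions': array([ 1.36209252,  0.32183819, -0.0700676 ,  1.45168514,  0.02259914,
        1.37079218, -0.05691517]), 'qd': array([-1.64009912e-04,  9.57934590e-05, -3.34063805e-04, -4.04000869e-04,
        1.36618193e-03, -3.71920105e-04,  2.43749403e-04]), 'joint_torque': array([-4.18747168e-04, -4.91282558e+01, -4.04196745e-01, -3.12524307e+01,
       -6.38259505e-02,  4.37610783e-02,  1.57180821e-04]), 'position': array([ 0.14354102, -0.63374166,  0.40364608]), 'tool_rot': array([ 2.10409075,  0.2374332 , -2.10476298]), 'ft_force': array([-0.80845847,  0.94292384,  0.85765298]), 'torque': array([ 0.00750375, -0.07350476,  0.00210716]), 'grip_width': 1.0005950594127722}
scene [[392.87273698   0.         317.04883485]
 [  0.         392.87273698 196.77417834]
 [  0.           0.           1.        ]] [[-0.87342008  0.48668589  0.01655891  0.4307843 ]
 [-0.37097681 -0.68702341  0.62479999  0.07310116]
 [ 0.3154577   0.53956989  0.78060923 -1.31447744]
 [ 0.          0.          0.          1.        ]] ['img', 'mtx', 'view']
top [[481.2457053    0.         317.90869713]
 [  0.         481.2457053  196.30908878]
 [  0.           0.           1.        ]] [[ 0.0271671  -0.9994023   0.02137717 -0.08264878]
 [ 0.99077135  0.02976101  0.13223624 -0.52055026]
 [-0.13279341  0.01758742  0.99098769 -1.46830096]
 [ 0.          0.          0.          1.        ]] ['img', 'mtx', 'view']
wrist [[294.58800953   0.         323.48520453]
 [  0.         294.58800953 206.09337398]
 [  0.           0.           1.        ]] [[ 0.22047122 -0.97538999 -0.00260729 -0.64803   ]
 [ 0.94217919  0.21365455 -0.2581668   0.03142704]
 [ 0.25237037  0.05446181  0.96609684 -0.39076913]
 [ 0.          0.          0.          1.        ]] ['img', 'mtx', 'view']
```

View pics/scene0.png

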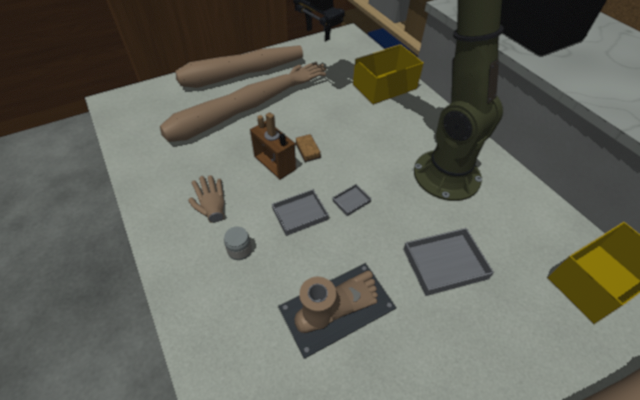

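View pics/top0.png

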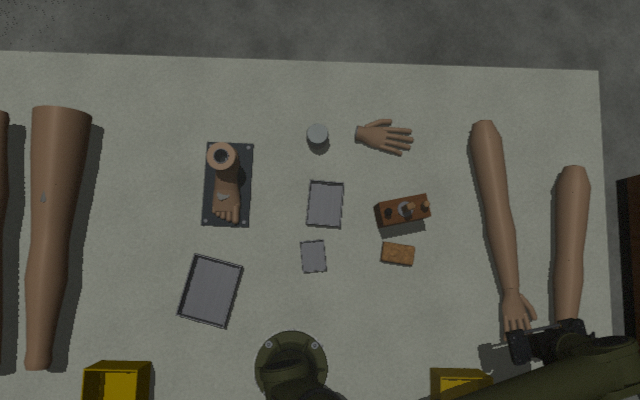

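View pics/wrist0.png

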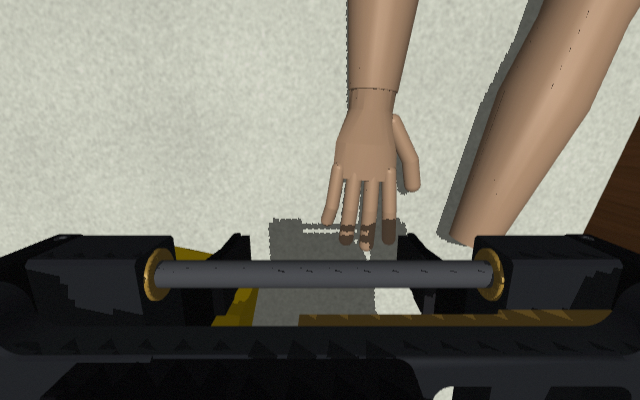

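Top view: foot near (222,155), middle tray (325,205), stand (403,210), tin (317,137), sander (398,254), palm (385,136). I'll enlarge the views for measuring.

```bash
cat > h.py <<'E'
import numpy as np,cv2
from bench import monitor,get_image
def ray(d,uv):
    V=d["view"];R=V[:3,:3];t=V[:3,3];c=-R.T@t
    p=np.linalg.inv(d["mtx"])@np.array([uv[0],uv[1],1.]);v=R.T@np.array([p[0],-p[1],-p[2]])
    return c,v/np.linalg.norm(v)
def onz(d,uv,z):
    c,v=ray(d,uv);return c+v*(z-c[2])/v[2]
def proj(d,P):
    V=d["view"];p=V[:3,:3]@np.asarray(P,float)+V[:3,3];q=d["mtx"]@np.array([p[0],-p[1],-p[2]]);return q[:2]/q[2]
def tri(d1,a,d2,b):
    c1,v1=ray(d1,a);c2,v2=ray(d2,b)
    A=np.stack([v1,-v2],1);s=np.linalg.lstsq(A,c2-c1,rcond=None)[0]
    p,q=c1+s[0]*v1,c2+s[1]*v2;return (p+q)/2,np.linalg.norm(p-q)
def crop(img,x,y,w,h,k,name,interp=cv2.INTER_CUBIC):
    c=cv2.resize(img[y:y+h,x:x+w],None,fx=k,fy=k,interpolation=interp);cv2.imwrite(name,c[:,:,::-1])
E
python3 - <<'E'
from h import *
d=get_image("top");np.save("top0.npy",d,allow_pickle=True)
crop(d["img"],195,130,65,100,6,"pics/t_foot.png")
crop(d["img"],295,165,140,110,5,"pics/t_mid.png")
d=get_image("scene");np.save("scene0.npy",d,allow_pickle=True)
crop(d["img"],230,100,130,100,6,"pics/s_stand.png")
crop(d["img"],270,255,130,100,6,"pics/s_foot.png")
E
```

```text
(no output)
```

View pics/t_foot.png

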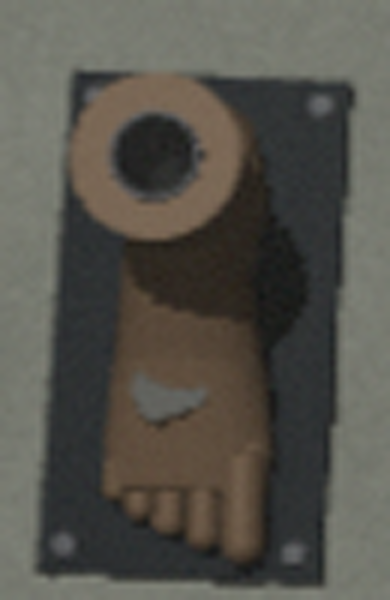

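View pics/t_mid.png

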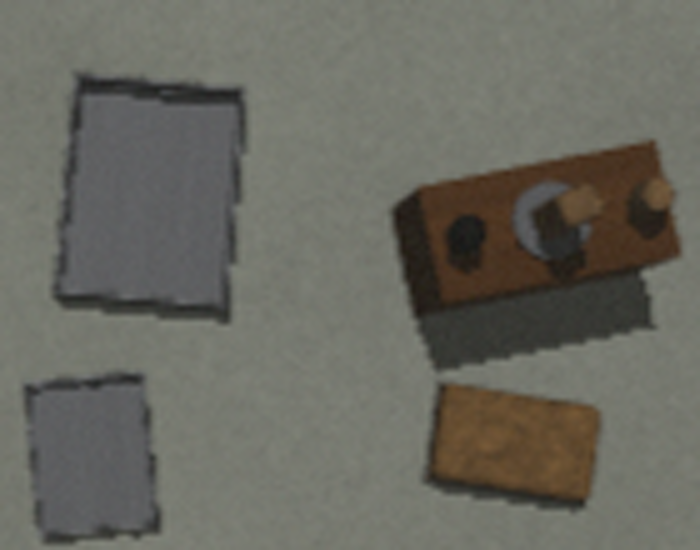

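View pics/s_stand.png

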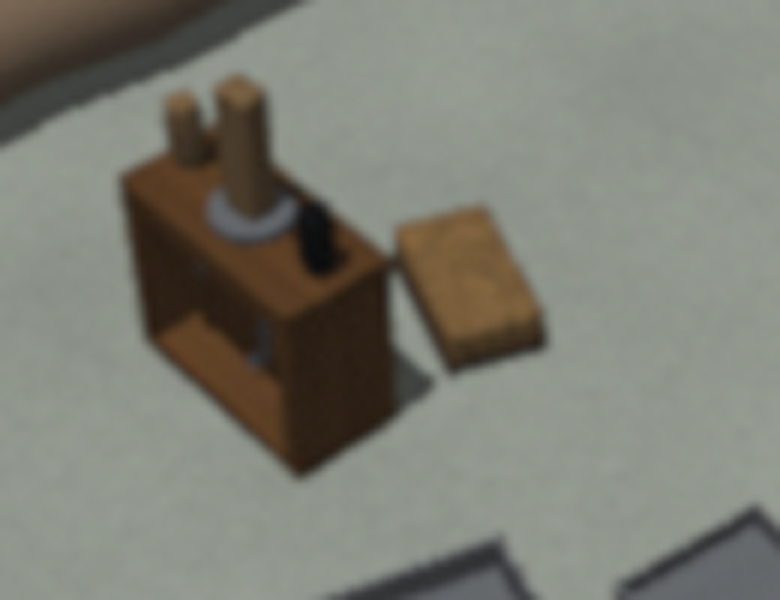

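View pics/s_foot.png

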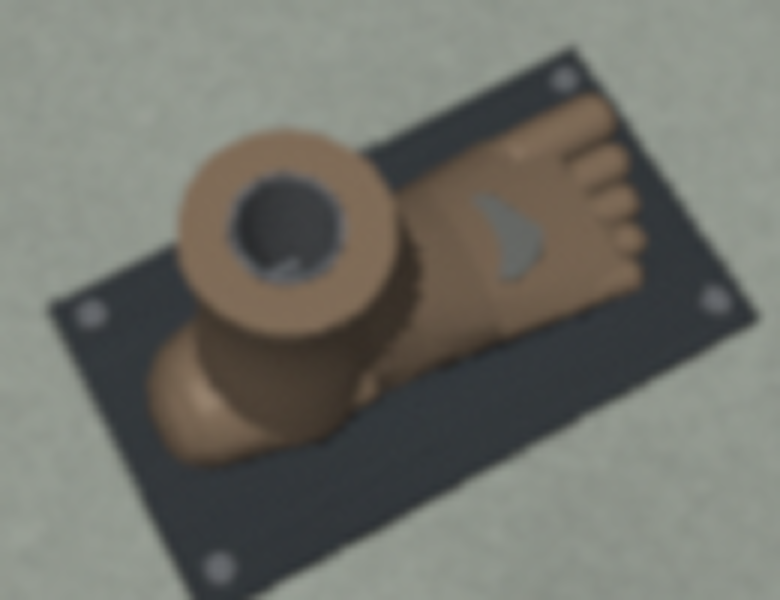

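```bash
cat > m.py <<'E'
from h import *
T=np.load("top0.npy",allow_pickle=True).item();S=np.load("scene0.npy",allow_pickle=True).item()
f=lambda x0,y0,k:(lambda u,v:(x0+(u+.5)/k-.5,y0+(v+.5)/k-.5))
tf=f(195,130,6);tm=f(295,165,5);ss=f(230,100,6);sf=f(270,255,6)
E
python3 - <<'E'
from m import *
np.set_printoptions(precision=4,suppress=True)
print("bore",onz(T,tf(156,155),.15),onz(S,sf(287,227),.15),tri(T,tf(156,155),S,sf(287,227)))
pl=[onz(T,tf(*p),.008) for p in((78,72),(355,85),(325,585),(38,573))];print("plate",pl)
pl2=[onz(S,sf(*p),.008) for p in((50,308),(575,47),(757,318))];print("plateS",pl2)
st=[onz(T,tm(*p),.125) for p in((420,188),(655,142),(681,255),(438,310))];print("stand",st,np.mean(st,0))
st=[onz(S,ss(*p),.125) for p in((122,178),(388,262),(290,318))];print("standS",st,(st[0]+st[1])/2)
print("collar",tri(T,tm(553,220),S,ss(252,213)),onz(T,tm(553,220),.131),onz(S,ss(252,213),.131))
print("htop",tri(T,tm(582,202),S,ss(240,85)))
tr=[onz(T,tm(*p),.028) for p in((80,78),(243,93),(228,318),(57,297))];print("tray",tr,np.mean(tr,0))
for a,b in((0,1),(1,2),(2,3),(3,0)): print(np.linalg.norm(tr[a]-tr[b]))
for n,p,z in(("tin",(317,132),.075),("palm",(360,135),.03),("sander",(398,253),.032)):print(n,onz(T,p,z))
E
```

```text
bore [0.6187 0.2202 0.15  ] [0.6186 0.2216 0.15  ] (array([0.6186, 0.2207, 0.1486]), np.float64(0.000897447461200838))
plate [array([0.6932, 0.2912, 0.008 ]), array([0.6909, 0.143 , 0.008 ]), array([0.4222, 0.1466, 0.008 ]), array([0.4242, 0.2967, 0.008 ])]
plateS [array([0.6914, 0.1487, 0.008 ]), array([0.4234, 0.1509, 0.008 ]), array([0.4275, 0.2985, 0.008 ])]
stand [array([ 0.4986, -0.245 ,  0.125 ]), array([ 0.5301, -0.3839,  0.125 ]), array([ 0.4635, -0.3991,  0.125 ]), array([ 0.4271, -0.2563,  0.125 ])] [ 0.4798 -0.3211  0.125 ]
standS [array([ 0.5295, -0.3797,  0.125 ]), array([ 0.434 , -0.2558,  0.125 ]), array([ 0.4961, -0.2429,  0.125 ])] [ 0.4817 -0.3178  0.125 ]
collar (array([ 0.481 , -0.3229,  0.1253]), np.float64(0.002124174262814165)) [ 0.4813 -0.3224  0.131 ] [ 0.4825 -0.3163  0.131 ]
htop (array([ 0.4815, -0.3214,  0.2118]), np.float64(0.002532600627418263))
tray [array([ 0.5742, -0.0434,  0.028 ]), array([ 0.5678, -0.1465,  0.028 ]), array([ 0.4256, -0.14  ,  0.028 ]), array([ 0.4356, -0.0331,  0.028 ])] [ 0.5008 -0.0908  0.028 ]
0.10328831869171022
0.14238813361647643
0.10735726837298847
0.13901684458821928
tin [ 0.7182 -0.0588  0.075 ]
palm [ 0.7251 -0.197   0.03  ]
sander [ 0.3537 -0.3204  0.032 ]
```

```bash
cat >> h.py <<'E'
from scipy.spatial.transform import Rotation as Ro
np.set_printoptions(precision=4,suppress=True)
def pose():
    s=monitor.get_state();return s,s["position"],Ro.from_rotvec(s["tool_rot"]).as_matrix()
def go(P=None,yaw=None,tip=None):
    """remaining shift (mm, tool axes) to put grasp point at P; turn about tool axes to point down with tool y at yaw (mod pi)"""
    s,p,R=pose();g=p+.164*R[:,0]
    print("t",round(s["time"],2),"grasp",g,"F",s["ft_force"],"w",round(s["grip_width"]*87,1),"yaw_y",round(float(np.arctan2(R[1,1],R[0,1])),4))
    Rg=R
    if yaw is not None:
        cand=[]
        for a in(yaw,yaw+np.pi):
            y=np.array([np.cos(a),np.sin(a),0]);x=np.array([0,0,-1.]);M=np.stack([x,y,np.cross(x,y)],1)
            r=Ro.from_matrix(R.T@M).as_rotvec();cand.append((np.linalg.norm(r),r))
        cand.sort(key=lambda c:c[0]);print("turn now",cand[0][1],"other",cand[1][1])
    if P is not None:print("shift mm",(R.T@(np.asarray(P)-g))*1000)
E
python3 - <<'E'
from h import *
s,p,R=pose();d=get_image("wrist");V=d["view"];c=-V[:3,:3].T@V[:3,3]
print(R,"cam in tool",R.T@(c-p),"look",R.T@(-V[2,:3]),"up",R.T@V[1,:3])
go([.4815,-.321,.35],0.222)
E
```

```text
[[-0.0003  0.221  -0.9753]
 [ 0.0008 -0.9753 -0.221 ]
 [-1.     -0.0009  0.0001]] cam in tool [ 0.0198 -0.0007 -0.0702] look [ 0.9661 -0.001   0.2581] up [ 0.2581  0.0003 -0.9661]
t 0.3 grasp [ 0.1436 -0.6338  0.2404] F [ 0.4601 -0.1706 -0.4623] w 87.2 yaw_y -1.348
turn now [-1.57   -0.0005  0.0005] other [1.5716 0.0005 0.0005]
shift mm [-109.4832 -230.4249 -398.686 ]
```

```bash
for i in 1 2; do :; done; python3 -m creep '[[-8,-24,-42,0,0,0,87],[-8,-24,-42,0,0,0,87],[-8,-24,-42,0,0,0,87],[-8,-24,-42,0,0,0,87],[-8,-24,-42,0,0,0,87]]'; python3 -m creep '[[-8,-24,-42,0,0,0,87],[-8,-24,-42,0,0,0,87],[-8,-24,-42,0,0,0,87],[-8,-24,-42,0,0,0,87],[-8,-24,-42,0,0,0,87]]'; python3 -c "
from h import *
go([.55,.205,.24],-1.348)"
```

```text
time: 0.8
position: [0.3231, -0.4689, 0.4452]
tool_rot: [2.104, 0.235, -2.103]
ft_force: [0.9, -0.4, -0.5]
grip_width: 1.002
time: 1.3
position: [0.5012, -0.3055, 0.4854]
tool_rot: [2.104, 0.234, -2.103]
ft_force: [0.2, -1.0, 0.7]
grip_width: 0.999
t 1.3 grasp [ 0.5013 -0.3056  0.3214] F [ 0.1608 -1.0207  0.6842] w 86.9 yaw_y -1.3483
turn now [-0.0003 -0.0002 -0.0008] other [ 3.1413 -0.0012  0.0003]
shift mm [  81.0206 -487.3394 -160.1682]
```

Tracks well. I'll take a wrist look at the stand in passing, then go on to the bore.

```bash
python3 -m creep '[[0,-46,-15,0,0,0,87],[0,-46,-15,0,0,0,87],[0,-46,-15,0,0,0,87],[0,-46,-15,0,0,0,87],[0,-46,-15,0,0,0,87]]'; python3 -m creep '[[8,-46,-15,0,0,0,87],[8,-46,-15,0,0,0,87],[16,-43,-14,0,0,0,87],[16,-43,-14,0,0,0,87],[16,-43,-14,0,0,0,87]]'; python3 -m creep '[[15,-35,-14,0,0,0,87],[0,0,0,0,0,0,87]]'; python3 - <<'E'
from h import *
go([.55,.205,.24],-1.348)
d=get_image("wrist");np.save("w1.npy",d,allow_pickle=True);cv2.imwrite("pics/w1.png",d["img"][:,:,::-1]);print(proj(d,[.6186,.2207,.15]))
E
```

```text
time: 1.8
position: [0.5222, -0.0642, 0.4849]
tool_rot: [2.104, 0.234, -2.103]
ft_force: [0.8, -0.2, -0.8]
grip_width: 0.998
time: 2.3
position: [0.5437, 0.1669, 0.4205]
tool_rot: [2.105, 0.234, -2.102]
ft_force: [0.5, 1.0, -0.1]
grip_width: 1.0
time: 2.5
position: [0.5478, 0.2086, 0.4035]
tool_rot: [2.096, 0.249, -2.104]
ft_force: [0.1, 0.8, -0.2]
grip_width: 1.002
t 2.5 grasp [0.5471 0.2091 0.2395] F [ 0.0966  0.8049 -0.196 ] w 87.2 yaw_y -1.3383
turn now [0.0097 0.0034 0.0044] other [-3.1319 -0.0069  0.0053]
shift mm [-0.5004  4.6896 -1.8586]
[332.0247 124.2894]
```

View pics/w1.png

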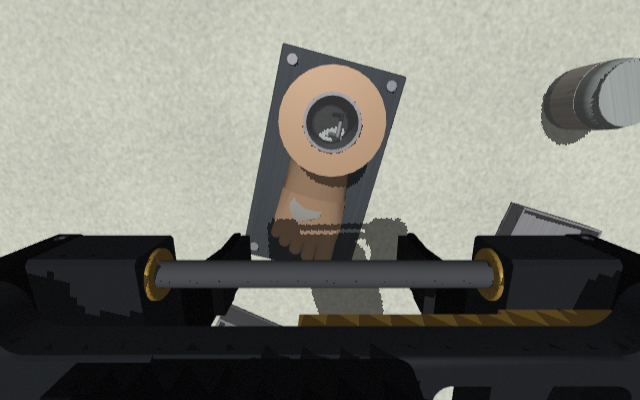

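```bash
python3 -m creep '[[30,0,0,0.01,0,0,87],[30,4,-1,0,0,0,87],[20,0,0,0,0,0,87],[0,0,0,0,0,0,87]]'; python3 - <<'E'
from h import *
go([.55,.205,.16],-1.348)
d=get_image("wrist");np.save("w2.npy",d,allow_pickle=True);u=proj(d,[.6186,.2207,.15]);print(u)
crop(d["img"],int(u[0])-60,int(u[1])-55,120,110,6,"pics/w2.png")
print(int(u[0])-60,int(u[1])-55)
E
```

```text
time: 2.95
position: [0.5512, 0.1963, 0.3231]
tool_rot: [2.104, 0.221, -2.115]
ft_force: [-0.1, -0.1, -0.6]
grip_width: 1.0
t 2.95 grasp [0.5504 0.1959 0.1591] F [-0.1452 -0.0917 -0.6282] w 87.0 yaw_y -1.3605
turn now [-0.0125  0.0054 -0.0014] other [ 3.1291 -0.0023 -0.0084]
shift mm [-0.964  -8.9608 -1.5397]
[305.0652 123.8553]
245 68
```

View pics/w2.png

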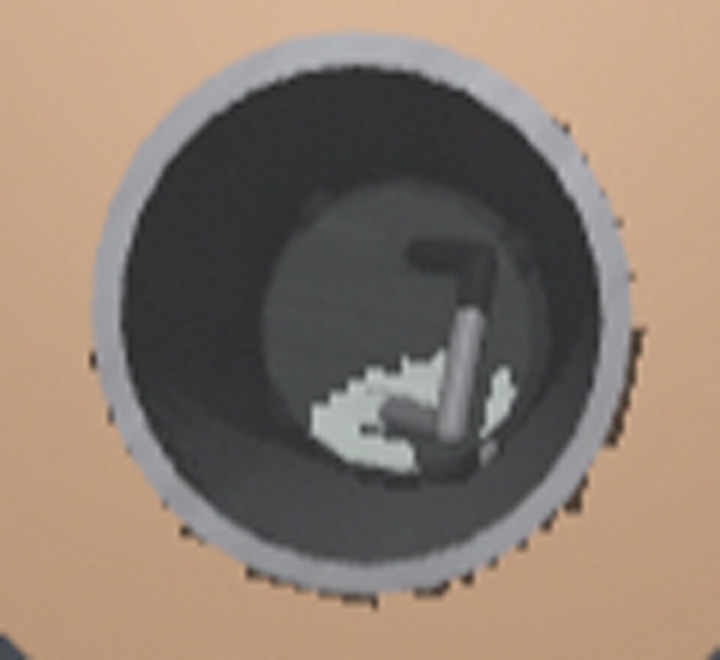

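The bail is clear: crossbar runs (483,250)–(452,440) in the crop, legs going left, so it's flopped toward image right. Compute its pose.

```bash
python3 - <<'E'
from h import *
d=np.load("w2.npy",allow_pickle=True).item()
f=lambda u,v:(245+(u+.5)/6-.5,68+(v+.5)/6-.5)
m=onz(d,f(362,314),.15);print("mouth",m)
print("diam",np.linalg.norm(onz(d,f(122,314),.15)-onz(d,f(602,314),.15)),np.linalg.norm(onz(d,f(362,65),.15)-onz(d,f(362,562),.15)))
print("bung top centre",onz(d,f(406,328),.072), "diam",np.linalg.norm(onz(d,f(262,328),.072)-onz(d,f(550,328),.072)))
a=onz(d,f(482,255),.091);b=onz(d,f(452,440),.091);v=b-a
print("bar",a,b,np.linalg.norm(v),"mid",(a+b)/2,"mid-mouth",(a+b)/2-m,"ang of bar",np.arctan2(v[1],v[0]))
print("legs end",onz(d,f(415,253),.075),onz(d,f(390,410),.075))
E
```

```text
mouth [0.6204 0.2211 0.15  ]
diam 0.03985066069562744 0.03966021674930388
bung top centre [0.6204 0.2203 0.072 ] diam 0.03618305508237718
bar [0.63   0.2127 0.091 ] [0.609  0.2118 0.091 ] 0.020928866241935986 mid [0.6195 0.2122 0.091 ] mid-mouth [-0.0009 -0.0089 -0.059 ] ang of bar -3.0993234584290015
legs end [0.6292 0.2208 0.075 ] [0.6102 0.2202 0.075 ]
```

```bash
python3 - <<'E'
from m import *
print("axis",[ ( (proj(S,[.4815,-.3205,z])-[230,100])*6+2.5) for z in(.211,.131,.06,.018)])
for a in(.222,.222+np.pi/2,.222+np.pi,.222-np.pi/2):
    print(a,(proj(S,[.4815+.0115*np.cos(a),-.3205+.0115*np.sin(a),.028])-[230,100])*6+2.5)
c=S["img"][140:170,250:290];cv2.imwrite("pics/j.png",cv2.resize(cv2.convertScaleAbs(c,alpha=2),None,fx=18,fy=18,interpolation=cv2.INTER_CUBIC)[:,:,::-1])
E
```

```text
axis [array([238.3824,  86.8572]), array([250.3534, 207.5268]), array([260.0059, 304.8255]), array([265.3347, 358.5405])]
0.222 [247.6854 355.7343]
1.7927963267948965 [276.8635 357.2346]
3.363592653589793 [280.3726 336.327 ]
-1.3487963267948966 [251.4183 334.8438]
```

View pics/j.png

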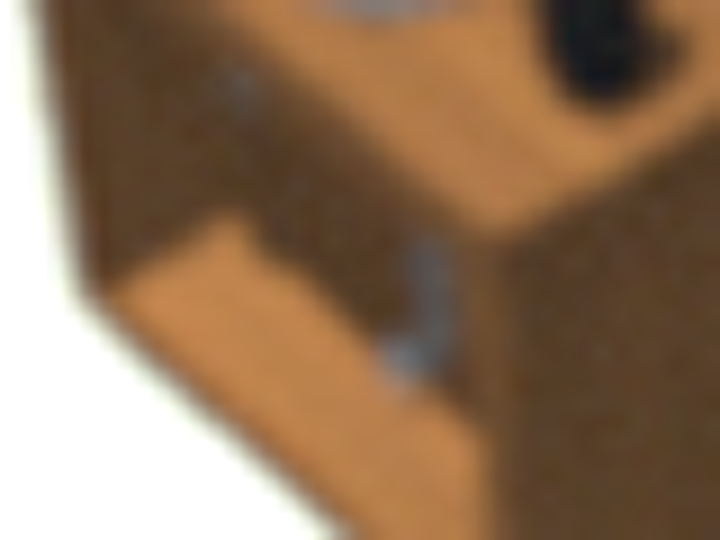

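The J points toward about stand +x (yaw ≈0.22), so the hook needs turning about −1.75 rad at the bore. Now going to the hook.

```bash
python3 -m creep '[[-50,0,0,0,0,0,87],[-50,0,0,0,0,0,87],[-50,0,0,0,0,0,87],[0,45,15,0,0,0,87],[0,45,15,0,0,0,87]]'; python3 -m creep '[[0,45,15,0,0,0,87],[0,45,15,0,0,0,87],[0,45,15,0,0,0,87],[0,45,15,0,0,0,87],[0,45,15,0,0,0,87]]';python3 -m creep '[[0,45,15,0,0,0,87],[0,45,15,0,0,0,87],[0,45,15,0,0,0,87],[0,45,15,0,0,0,87],[0,0,0,-0.149,0,0,87]]'; python3 -m creep '[[0,0,0,-0.149,0,0,87],[0,0,0,-0.149,0,0,87],[0,0,0,-0.149,0,0,87],[0,0,0,-0.149,0,0,87],[0,0,0,-0.149,0,0,87]]';python3 -m creep '[[0,0,0,-0.149,0,0,87],[0,0,0,-0.149,0,0,87],[0,0,0,-0.149,0,0,87],[0,0,0,-0.149,0,0,87],[0,0,0,-0.08,0,0,87]]'; python3 -c "
from h import *
print(monitor.get_state()['joint_positions'])
go([.4815,-.321,.30],.222)
d=get_image('wrist');np.save('w3.npy',d,allow_pickle=True);u=proj(d,[.4815,-.321,.211]);print(u);cv2.imwrite('pics/w3.png',d['img'][:,:,::-1])"
```

```text
time: 3.5
position: [0.541, 0.1055, 0.4803]
tool_rot: [2.115, 0.23, -2.098]
ft_force: [1.1, -0.9, -1.0]
grip_width: 1.002
time: 4.0
position: [0.5148, -0.1331, 0.4785]
tool_rot: [2.112, 0.222, -2.104]
ft_force: [1.1, 0.5, 0.1]
grip_width: 0.999
time: 4.5
position: [0.4914, -0.3286, 0.4772]
tool_rot: [2.027, 0.355, -2.028]
ft_force: [-0.1, -0.3, -0.2]
grip_width: 0.998
time: 5.0
position: [0.4947, -0.32, 0.4784]
tool_rot: [1.538, 0.953, -1.536]
ft_force: [0.1, -0.4, 0.1]
grip_width: 1.0
time: 5.5
position: [0.4947, -0.32, 0.4783]
tool_rot: [1.048, 1.3, -1.048]
ft_force: [0.0, -0.2, 0.8]
grip_width: 1.002
[ 0.9947  0.2032 -0.5459  1.4783  0.1062  1.4859  0.6657]
t 5.5 grasp [ 0.4951 -0.3204  0.3143] F [ 0.0067 -0.1834  0.8273] w 87.2 yaw_y 0.2164
turn now [-0.0056  0.0029 -0.0022] other [ 3.1359 -0.0034 -0.0045]
shift mm [ 14.2937 -13.446   -2.403 ]
[308.0519 208.9412]
```

View pics/w3.png

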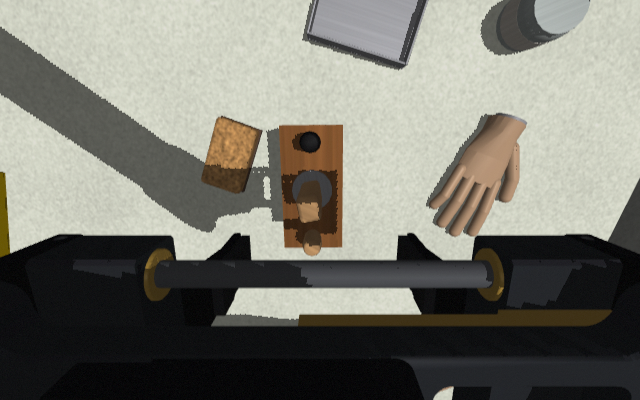

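```bash
python3 -c "
from h import *
d=np.load('w3.npy',allow_pickle=True).item()
crop(cv2.convertScaleAbs(d['img'],alpha=1.5),270,115,90,145,5,'pics/w3c.png')
crop(cv2.convertScaleAbs(d['img'],alpha=1.5),285,165,50,55,14,'pics/w3d.png')"
```

```text
(no output)
```

View pics/w3d.png

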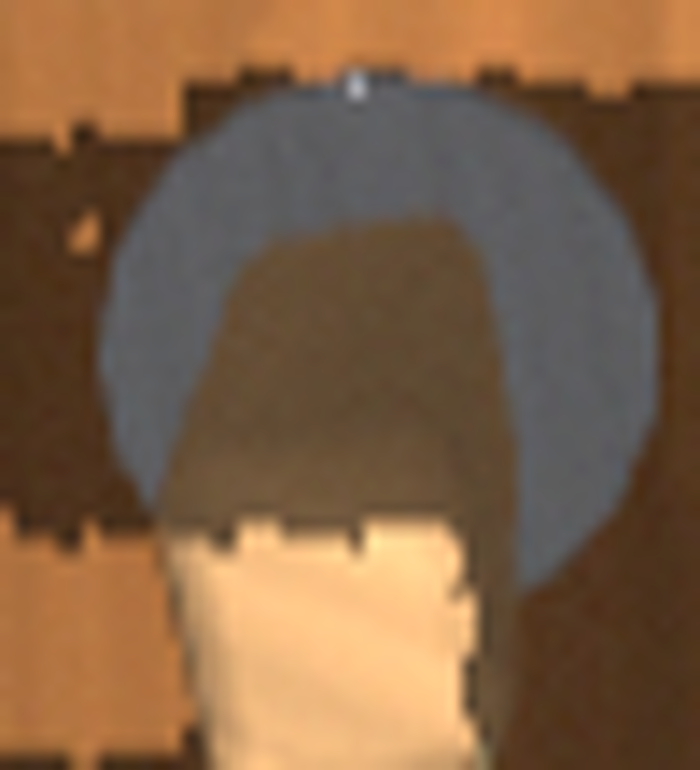

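View pics/w3c.png

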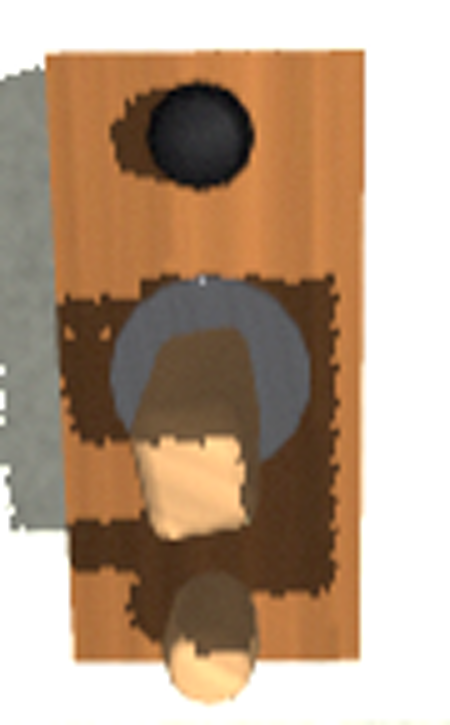

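```bash
python3 -c "
from h import *
d=np.load('w3.npy',allow_pickle=True).item()
f=lambda u,v:(285+(u+.5)/14-.5,165+(v+.5)/14-.5)
g=lambda u,v:(270+(u+.5)/5-.5,115+(v+.5)/5-.5)
print('collar',onz(d,f(380,345),.131),'diam',np.linalg.norm(onz(d,f(100,345),.131)-onz(d,f(660,345),.131)))
def ang(a,b): v=b-a; return np.arctan2(v[1],v[0]),np.linalg.norm(v)
print(ang(onz(d,f(255,240),.131),onz(d,f(450,212),.131)))
print(ang(onz(d,g(165,540),.211),onz(d,g(250,520),.211)))
print(ang(onz(d,g(163,540),.211),onz(d,g(143,450),.211)))
print('top centre', onz(d,g(197,478),.211))
q=[onz(d,g(*p),.125) for p in((47,55),(363,52),(358,660),(75,658))];print(q,np.mean(q,0))
"
```

```text
collar [ 0.4816 -0.3201  0.131 ] diam 0.04532179360655345
(np.float64(0.3594355346618708), np.float64(0.01585204723546408))
(np.float64(0.4565292881797675), np.float64(0.015464612027543349))
(np.float64(1.9767089546135785), np.float64(0.016738401391412264))
top centre [ 0.4825 -0.3219  0.211 ]
[array([ 0.4324, -0.2597,  0.125 ]), array([ 0.4996, -0.2443,  0.125 ]), array([ 0.5313, -0.3835,  0.125 ]), array([ 0.4639, -0.3977,  0.125 ])] [ 0.4818 -0.3213  0.125 ]
```

```bash
python3 -m creep '[[0,-13,-3,-0.1,0,0,87],[0,0,0,-0.09,0.003,0,87],[0,0,0,0,0,0,87]]'; python3 -c "
from h import *
go([.4818,-.3206,.180],.405)"
```

```text
time: 5.85
position: [0.4812, -0.3199, 0.4777]
tool_rot: [0.911, 1.372, -0.909]
ft_force: [-0.1, -0.0, 0.6]
grip_width: 1.003
t 5.85 grasp [ 0.4813 -0.3198  0.3137] F [-0.1316 -0.0115  0.5775] w 87.2 yaw_y 0.4
turn now [-0.005  -0.0003 -0.0012] other [ 3.1365 -0.0019  0.0005]
shift mm [133.6868  -0.0501   0.9501]
```

```bash
python3 -m creep '[[35,0,1,0,0,0,87],[35,0,0,0,0,0,87],[35,0,0,0,0,0,87],[28,0,0,0,0,0,87],[0,0,0,0,0,0,87]]'; python3 -m creep '[[0,0,0,0,0,0,15],[0,0,0,0,0,0,15],[0,0,0,0,0,0,15],[0,0,0,0,0,0,15],[0,0,0,0,0,0,15]]' 45; python3 -m creep '[[0,0,0,0,0,0,15],[0,0,0,0,0,0,15],[0,0,0,0,0,0,15]]' 45; python3 -c "
from h import *
go([.4818,-.3206,.180],.405)"
```

```text
time: 6.35
position: [0.4806, -0.3198, 0.3396]
tool_rot: [0.913, 1.381, -0.91]
ft_force: [-1.5, 0.1, -0.5]
grip_width: 0.999
time: 6.85
position: [0.482, -0.3203, 0.3436]
tool_rot: [0.91, 1.374, -0.907]
ft_force: [0.2, 0.9, 0.1]
grip_width: 0.627
time: 7.15
position: [0.4818, -0.3202, 0.3427]
tool_rot: [0.91, 1.375, -0.907]
ft_force: [0.4, 0.4, -0.5]
grip_width: 0.352
t 7.15 grasp [ 0.4816 -0.3198  0.1787] F [ 0.3607  0.3676 -0.4686] w 30.6 yaw_y 0.402
turn now [-0.003 -0.003 -0.   ] other [ 3.1386 -0.0001  0.0047]
shift mm [-1.2563 -0.1473  0.82  ]
```

```bash
python3 -m creep '[[0,0,0,0,0,0,10],[0,0,0,0,0,0,10],[0,0,0,0,0,0,10],[0,0,0,0,0,0,10],[0,0,0,0,0,0,10]]' 45; python3 -c "
from h import *
go([.4818,-.3206,.180],.405); print(monitor.get_state()['torque'])"
```

```text
time: 7.65
position: [0.4817, -0.3203, 0.3426]
tool_rot: [0.91, 1.376, -0.907]
ft_force: [0.5, -0.3, -0.9]
grip_width: 0.227
t 7.65 grasp [ 0.4815 -0.3198  0.1786] F [ 0.5191 -0.2729 -0.9366] w 19.8 yaw_y 0.4019
turn now [-0.0031 -0.0031  0.0002] other [3.1385 0.0003 0.0049]
shift mm [-1.3895 -0.0189  0.8287]
[-0.0321 -0.0676 -0.0186]
```

```bash
python3 -m creep '[[-8,0,0,0,0,0,10],[-25,0,0,0,0,0,10],[-35,0,0,0,0,0,10],[-40,0,0,0,0,0,10],[-40,0,0,0,0,0,10]]'; python3 -m creep '[[-30,0,0,0,0,0,10],[-10,0,0,0,0,0,10],[0,0,0,0,0,0,10]]'; python3 -c "
from h import *
go([.6,.2,.36],-1.53); print(monitor.get_state()['joint_positions'])
d=get_image('wrist');cv2.imwrite('pics/w4.png',d['img'][:,:,::-1])
d=get_image('scene');crop(d['img'],220,70,130,100,6,'pics/s4.png')"
```

```text
time: 8.15
position: [0.4818, -0.3203, 0.4926]
tool_rot: [0.91, 1.376, -0.907]
ft_force: [-0.0, 0.4, -1.4]
grip_width: 0.227
time: 8.45
position: [0.4823, -0.3205, 0.532]
tool_rot: [0.909, 1.373, -0.907]
ft_force: [0.6, 0.5, -2.0]
grip_width: 0.229
t 8.45 grasp [ 0.4824 -0.3203  0.368 ] F [ 0.6107  0.5487 -2.0442] w 19.9 yaw_y 0.4023
turn now [-1.2093  0.0003 -0.0018] other [ 1.9323 -0.0019 -0.0003]
shift mm [   8.8264  311.8898 -432.7624]
[ 1.0219  0.1772 -0.5603  1.4015  0.0922  1.589   0.8728]
```

View pics/w4.png

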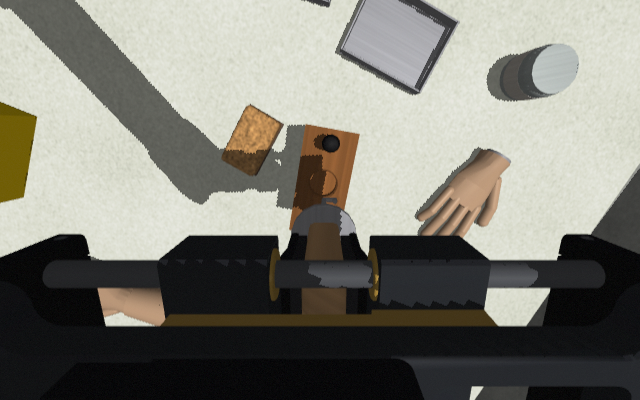

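View pics/s4.png

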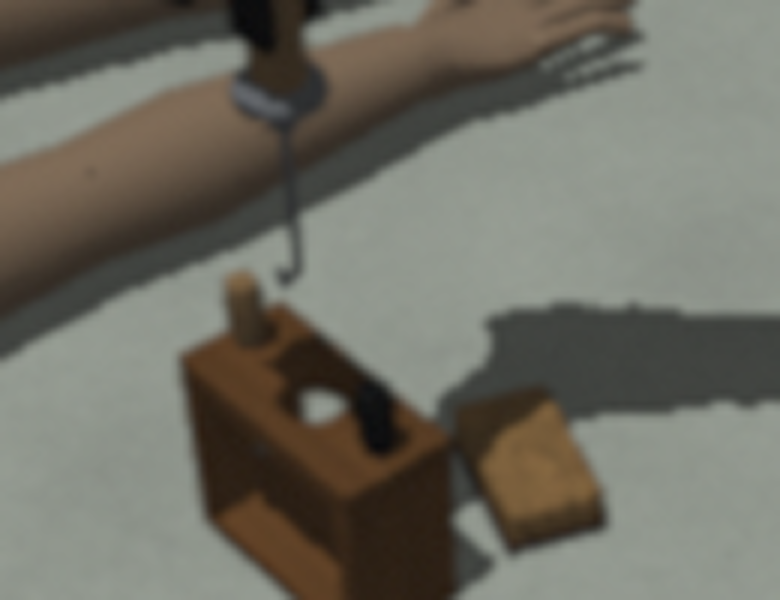

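```bash
python3 -m creep '[[0,0,0,0.149,0,0,10],[0,0,0,0.149,0,0,10],[0,0,0,0.149,0,0,10],[0,0,0,0.149,0,0,10],[0,0,0,0.149,0,0,10]]'; python3 -m creep '[[0,0,0,0.149,0,0,10],[0,0,0,0.149,0,0,10],[0,0,0,0.149,0,0,10],[0,0,0,0.149,0,0,10],[0,0,0,0.149,0,0,10]]';python3 -m creep '[[0,0,0,0.149,0,0,10],[0,0,0,0.149,0,0,10],[0,0,0,0.14,0,0,10],[0,0,0,0,0,0,10]]'; python3 -c "
from h import *
go([.6191,.2308,.36],-1.53); print(monitor.get_state()['joint_positions'])"
```

```text
time: 9.05
position: [0.4818, -0.3208, 0.528]
tool_rot: [1.463, 1.031, -1.464]
ft_force: [0.3, -0.0, -1.3]
grip_width: 0.228
time: 9.55
position: [0.4818, -0.3208, 0.5279]
tool_rot: [1.955, 0.482, -1.961]
ft_force: [-0.2, -0.8, -1.3]
grip_width: 0.229
time: 9.95
position: [0.4818, -0.3208, 0.5282]
tool_rot: [2.197, 0.055, -2.206]
ft_force: [0.4, -0.6, -0.5]
grip_width: 0.225
t 9.95 grasp [ 0.4811 -0.32    0.3642] F [ 0.422  -0.6051 -0.5243] w 19.6 yaw_y -1.5264
turn now [0.0036 0.0043 0.0052] other [-3.138  -0.0082  0.0067]
shift mm [   6.3891 -544.1112 -162.3342]
[ 0.8903  0.164  -0.4024  1.4111  0.0617  1.5856 -1.0331]
```

```bash
python3 -m creep '[[0,-45,-13,0,0,0,10],[0,-45,-13,0,0,0,10],[0,-45,-13,0,0,0,10],[0,-45,-13,0,0,0,10],[0,-45,-13,0,0,0,10]]'; python3 -m creep '[[0,-45,-14,0,0,0,10],[0,-45,-14,0,0,0,10],[0,-45,-14,0,0,0,10],[0,-45,-14,0,0,0,10],[0,-45,-14,0,0,0,10]]';python3 -m creep '[[0,-45,-13,0,0,0,10],[0,-30,-8,0,0,0,10],[0,-15,-5,0,0,0,10],[0,0,0,0,0,0,10],[0,0,0,0,0,0,10]]'; python3 -c "
from h import *
go([.6191,.2308,.36],-1.53); print(monitor.get_state()['joint_positions'])"
```

```text
time: 10.45
position: [0.5368, -0.0913, 0.5299]
tool_rot: [2.195, 0.057, -2.202]
ft_force: [0.4, -0.5, -1.7]
grip_width: 0.228
time: 10.95
position: [0.5969, 0.1363, 0.5305]
tool_rot: [2.195, 0.055, -2.201]
ft_force: [0.9, -0.6, -1.0]
grip_width: 0.225
time: 11.45
position: [0.6188, 0.2255, 0.5307]
tool_rot: [2.195, 0.053, -2.202]
ft_force: [0.1, 0.9, -1.7]
grip_width: 0.231
t 11.45 grasp [0.6183 0.2257 0.3667] F [ 0.141   0.9306 -1.6529] w 20.1 yaw_y -1.5238
turn now [0.0062 0.0032 0.0015] other [-3.1354 -0.0024  0.0049]
shift mm [ 6.7069 -5.0173 -1.1024]
[ 0.1275  0.4054 -0.7548  1.1854  0.2716  1.6521 -2.087 ]
```

```bash
python3 -m creep '[[20,-5,-1,0.006,0.003,0,10],[22,0,0,0,0,0,10],[0,0,0,0,0,0,10],[0,0,0,0,0,0,10]]'; python3 -c "
from h import *
go([.6191,.2308,.3256],-1.53)
d=get_image('scene');np.save('s5.npy',d,allow_pickle=True);crop(d['img'],270,220,110,100,7,'pics/s5.png')
d=get_image('top');np.save('t5.npy',d,allow_pickle=True);crop(d['img'],180,110,90,90,6,'pics/t5.png')
d=get_image('wrist');np.save('w5.npy',d,allow_pickle=True);cv2.imwrite('pics/w5.png',d['img'][:,:,::-1])
"
```

```text
time: 11.85
position: [0.6198, 0.2292, 0.4902]
tool_rot: [2.205, 0.042, -2.202]
ft_force: [0.5, -0.1, -0.8]
grip_width: 0.228
t 11.85 grasp [0.6201 0.2294 0.3262] F [ 0.4716 -0.1257 -0.7936] w 19.8 yaw_y -1.5339
turn now [-0.0039 -0.0016  0.0014] other [3.1377 0.0022 0.0026]
shift mm [ 0.6077 -1.4088  0.9282]
```

View pics/s5.png

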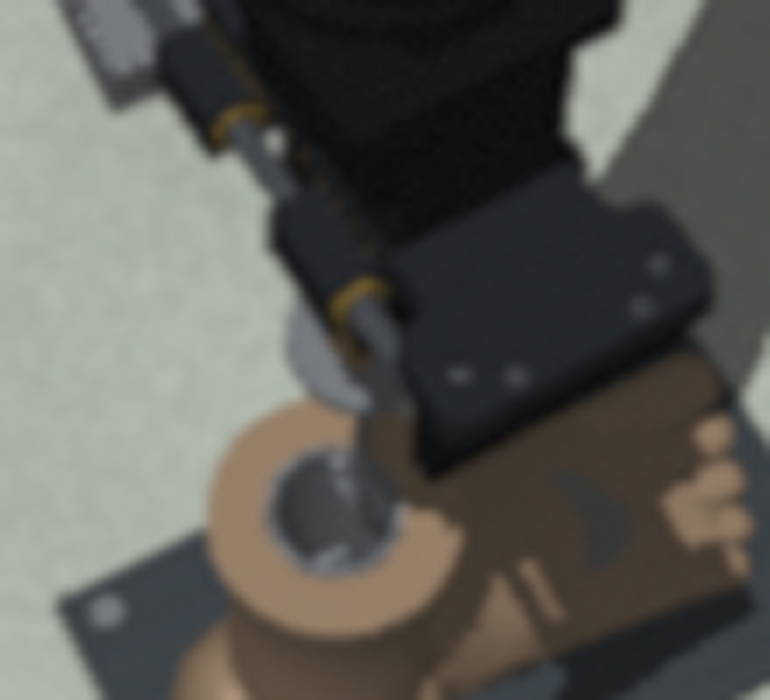

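View pics/t5.png

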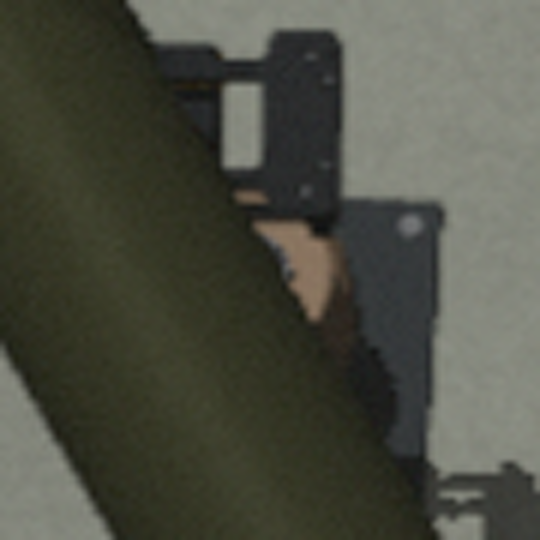

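View pics/w5.png

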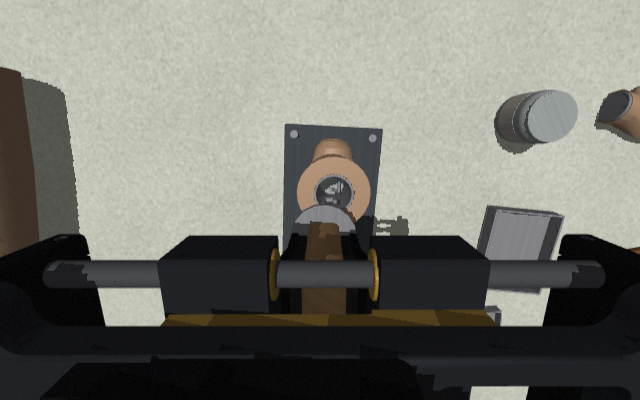

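```bash
python3 -c "
from h import *
d=np.load('w5.npy',allow_pickle=True).item();crop(cv2.convertScaleAbs(d['img'],alpha=1.5),305,160,56,50,13,'pics/w5c.png')
s,p,R=pose()
g=p+.164*R[:,0]
for off in (0,.0115): print('pred shank/tip in w5c', [(proj(d,g+R[:,0]*(.1606-h)+off*R[:,1])-[305,160])*13+6 for h in (0.0,.0125)])
"
```

```text
pred shank/tip in w5c [array([252.4962, 470.6866]), array([252.6455, 506.4796])]
pred shank/tip in w5c [array([393.4694, 470.5813]), array([399.2866, 506.3713])]
```

View pics/w5c.png

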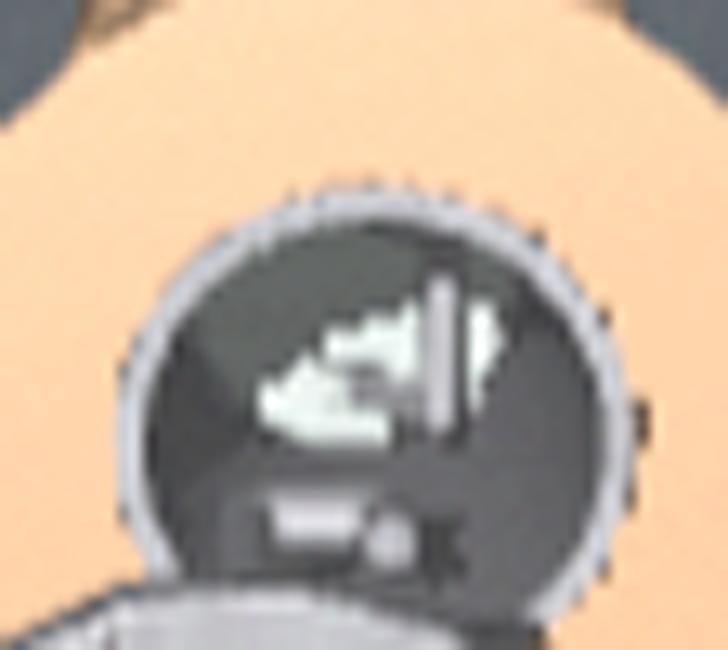

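```bash
python3 -c "
from h import *
d=np.load('w5.npy',allow_pickle=True).item()
f=lambda u,v:(305+(u+.5)/13-.5,160+(v+.5)/13-.5)
print('mouth lr',onz(d,f(145,430),.15),onz(d,f(610,430),.15),'top',onz(d,f(377,218),.15))
print('bar',onz(d,f(440,280),.091),onz(d,f(440,432),.091),onz(d,f(440,356),.091))
print('tip',onz(d,f(390,540),.178))
print('limb left end (shank)',onz(d,f(255,515),.168))
s,p,R=pose();print(p+.164*R[:,0],R[:,1])
"
```

```text
mouth lr [0.6204 0.2409 0.15  ] [0.6219 0.201  0.15  ] top [0.6395 0.2218 0.15  ]
bar [0.6242 0.2131 0.091 ] [0.6086 0.2123 0.091 ] [0.6164 0.2127 0.091 ]
tip [0.6183 0.2206 0.178 ]
limb left end (shank) [0.6175 0.2313 0.168 ]
[0.6204 0.2311 0.3277] [ 0.038  -0.9993 -0.0033]
```

```bash
python3 -m creep '[[0,0,-1.5,0,0,0,10],[20,0,0,0,0,0,10],[20,0,0,0,0,0,10],[0,0,0,0,0,0,10],[0,0,0,0,0,0,10]]'; python3 -c "
from h import *
for i in range(3): go([.6205,.2312,.2341],-1.53)
d=get_image('wrist');np.save('w6.npy',d,allow_pickle=True)
crop(cv2.convertScaleAbs(d['img'],alpha=1.5),300,150,70,70,10,'pics/w6c.png')
for i in range(3): d=get_image('wrist');go()
"
```

```text
time: 12.5
position: [0.6212, 0.2312, 0.4507]
tool_rot: [2.206, 0.046, -2.201]
ft_force: [0.9, 0.1, -1.7]
grip_width: 0.232
t 12.5 grasp [0.6216 0.2317 0.2867] F [ 0.8566  0.0809 -1.7358] w 20.2 yaw_y -1.532
turn now [-0.002  -0.0023  0.0029] other [3.1396 0.0045 0.0035]
shift mm [52.5792  0.5923  1.1892]
t 12.5 grasp [0.6216 0.2317 0.2867] F [ 0.8566  0.0809 -1.7358] w 20.2 yaw_y -1.532
turn now [-0.002  -0.0023  0.0029] other [3.1396 0.0045 0.0035]
shift mm [52.5792  0.5923  1.1892]
t 12.5 grasp [0.6216 0.2317 0.2867] F [ 0.8566  0.0809 -1.7358] w 20.2 yaw_y -1.532
turn now [-0.002  -0.0023  0.0029] other [3.1396 0.0045 0.0035]
shift mm [52.5792  0.5923  1.1892]
t 12.6 grasp [0.6219 0.2321 0.2877] F [ 0.2125 -0.8685 -0.5585] w 19.6 yaw_y -1.532
t 12.65 grasp [0.6219 0.2322 0.2877] F [ 0.2839 -0.2615 -0.9228] w 19.6 yaw_y -1.5319
t 12.7 grasp [0.6219 0.2321 0.2876] F [-0.7017  0.0201 -1.4663] w 19.9 yaw_y -1.5319
```

View pics/w6c.png

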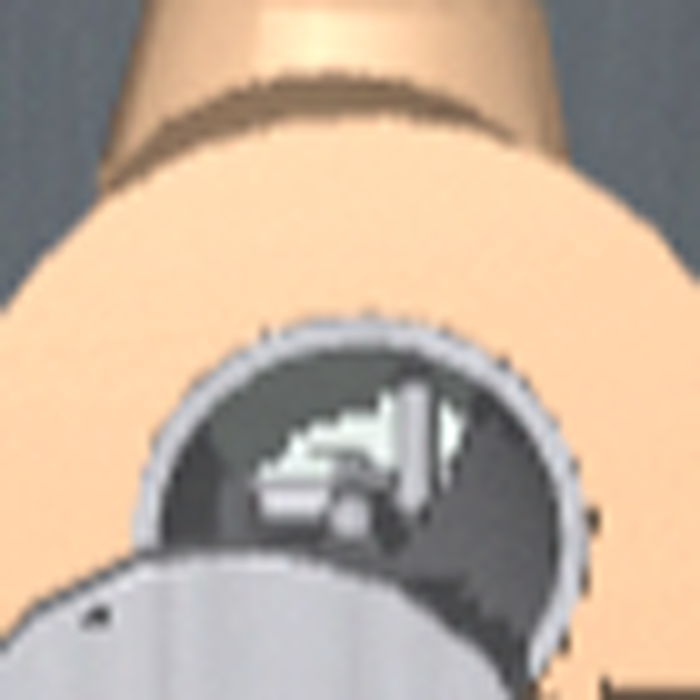

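```bash
python3 -c "
from h import *
d=np.load('w6.npy',allow_pickle=True).item()
f=lambda u,v:(300+(u+.5)/10-.5,150+(v+.5)/10-.5)
print('mouth lr',onz(d,f(160,540),.15),onz(d,f(560,540),.15),'top',onz(d,f(360,345),.15))
print('bar',onz(d,f(415,385),.091),onz(d,f(410,512),.091))
print('tip',onz(d,f(350,518),.1395))
print('limb left end',onz(d,f(255,498),.129))
"
```

```text
mouth lr [0.6191 0.2408 0.15  ] [0.6207 0.2014 0.15  ] top [0.6393 0.222  0.15  ]
bar [0.6239 0.2127 0.091 ] [0.6086 0.2125 0.091 ]
tip [0.6195 0.2217 0.1395]
limb left end [0.6187 0.2313 0.129 ]
```

```bash
python3 -m creep '[[15,0,0,0,0,0,10],[15,0,0,0,0,0,10],[10,0,0,0,0,0,10],[5,0,0,0,0,0,10],[0,0,0,0,0,0,10]]';python3 -m creep '[[0,0,0,0,0,0,10],[0,0,0,0,0,0,10]]'; python3 -c "
from h import *
go([.6205,.2320,.2341],-1.53)
"
```

```text
time: 13.2
position: [0.621, 0.2311, 0.4036]
tool_rot: [2.203, 0.045, -2.203]
ft_force: [-0.3, -0.2, -1.6]
grip_width: 0.227
time: 13.4
position: [0.6212, 0.2316, 0.4058]
tool_rot: [2.207, 0.046, -2.2]
ft_force: [0.4, 0.0, -1.5]
grip_width: 0.227
t 13.4 grasp [0.6217 0.2321 0.2418] F [ 0.4094  0.0252 -1.5314] w 19.8 yaw_y -1.532
turn now [-0.002  -0.0031  0.0032] other [3.1396 0.0051 0.0049]
shift mm [7.7354 0.0893 1.2666]
```

```bash
python3 -m creep '[[2,0,0,0,0,0,10],[2,0,0,0,0,0,10],[1,0,0,0,0,0,10],[0,0,0,0,0,0,10],[0,0,0,0,0,0,10]]';python3 -m creep '[[1,0,0,0,0,0,10],[0,0,0,0,0,0,10],[0,0,0,0,0,0,10]]'; python3 -m creep '[[1,0,0,0,0,0,10],[0,0,0,0,0,0,10],[0,0,0,0,0,0,10]]'; python3 -c "
from h import *
go([.6205,.2320,.2341],-1.53)
"
```

```text
time: 13.9
position: [0.6211, 0.2314, 0.4001]
tool_rot: [2.205, 0.046, -2.201]
ft_force: [0.6, 0.5, -2.2]
grip_width: 0.227
time: 14.2
position: [0.6211, 0.2314, 0.3991]
tool_rot: [2.205, 0.046, -2.201]
ft_force: [-1.1, -0.3, -1.7]
grip_width: 0.225
time: 14.5
position: [0.6211, 0.2314, 0.3981]
tool_rot: [2.205, 0.046, -2.201]
ft_force: [-0.4, -0.6, -1.3]
grip_width: 0.233
t 14.5 grasp [0.6214 0.2319 0.2341] F [-0.4338 -0.5714 -1.3242] w 20.3 yaw_y -1.532
turn now [-0.002  -0.002   0.0028] other [3.1396 0.0043 0.0031]
shift mm [-0.0076 -0.1751  0.9289]
```

```bash
python3 -m creep '[[0,2,0,0,0,0,10],[0,2,0,0,0,0,10],[0,2,0,0,0,0,10],[0,0,0,0,0,0,10],[0,0,0,0,0,0,10]]';python3 -m creep '[[0,2,0,0,0,0,10],[0,2,0,0,0,0,10],[0,0,0,0,0,0,10]]'; python3 -m creep '[[0,2,0,0,0,0,10],[0,2,0,0,0,0,10],[0,0,0,0,0,0,10],[0,0,0,0,0,0,10]]'; python3 -c "
from h import *
go([.6205,.2320,.2341],-1.53)
"
```

```text
time: 15.0
position: [0.6214, 0.2252, 0.3981]
tool_rot: [2.206, 0.046, -2.201]
ft_force: [-0.4, -0.2, -1.8]
grip_width: 0.226
time: 15.3
position: [0.6217, 0.2209, 0.3981]
tool_rot: [2.206, 0.045, -2.201]
ft_force: [0.0, 0.6, -1.9]
grip_width: 0.226
time: 15.7
position: [0.6217, 0.2173, 0.3981]
tool_rot: [2.205, 0.046, -2.201]
ft_force: [-0.2, 0.0, -1.2]
grip_width: 0.229
t 15.7 grasp [0.622  0.2178 0.2341] F [-0.1927  0.0195 -1.1596] w 19.9 yaw_y -1.5322
turn now [-0.0022 -0.002   0.0028] other [3.1394 0.0044 0.0032]
shift mm [ -0.0019 -14.2713   0.9722]
```

```bash
python3 -m creep '[[-2,0,0,0,0,0,10],[-2,0,0,0,0,0,10],[-2,0,0,0,0,0,10],[0,0,0,0,0,0,10],[0,0,0,0,0,0,10]]';python3 -m creep '[[-2,0,0,0,0,0,10],[0,0,0,0,0,0,10],[0,0,0,0,0,0,10]]'; python3 -m creep '[[0,-2,0,0,0,0,10],[0,-2,0,0,0,0,10],[0,0,0,0,0,0,10],[0,0,0,0,0,0,10]]'; python3 -m creep '[[0,-2,0,0,0,0,10],[0,-2,0,0,0,0,10],[0,0,0,0,0,0,10],[0,0,0,0,0,0,10]]'; python3 -c "
from h import *
go([.6205,.2320,.2341],-1.53)
d=get_image('wrist');np.save('w7.npy',d,allow_pickle=True)
crop(cv2.convertScaleAbs(d['img'],alpha=1.5),290,140,90,70,8,'pics/w7c.png')
d=get_image('scene');crop(d['img'],290,260,70,60,10,'pics/s7.png')
"
```

```text
time: 16.2
position: [0.6217, 0.2174, 0.4042]
tool_rot: [2.206, 0.046, -2.201]
ft_force: [-0.5, 0.8, -1.1]
grip_width: 0.227
time: 16.5
position: [0.6217, 0.2174, 0.4062]
tool_rot: [2.206, 0.046, -2.201]
ft_force: [0.0, -0.2, -1.7]
grip_width: 0.227
time: 16.9
position: [0.6214, 0.2216, 0.4061]
tool_rot: [2.205, 0.046, -2.201]
ft_force: [-0.2, 0.3, -2.0]
grip_width: 0.225
time: 17.3
position: [0.6213, 0.2255, 0.4061]
tool_rot: [2.205, 0.046, -2.201]
ft_force: [-0.7, 0.0, -1.5]
grip_width: 0.226
t 17.3 grasp [0.6216 0.226  0.2421] F [-0.7116  0.0333 -1.4821] w 19.7 yaw_y -1.5317
turn now [-0.0017 -0.002   0.0028] other [3.1399 0.0044 0.0032]
shift mm [ 8.0126 -6.0125  0.8936]
```

View pics/w7c.png

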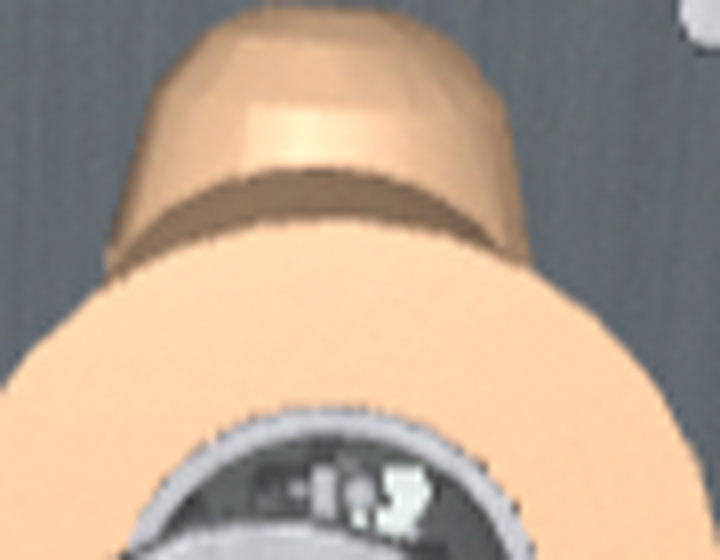

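View pics/s7.png

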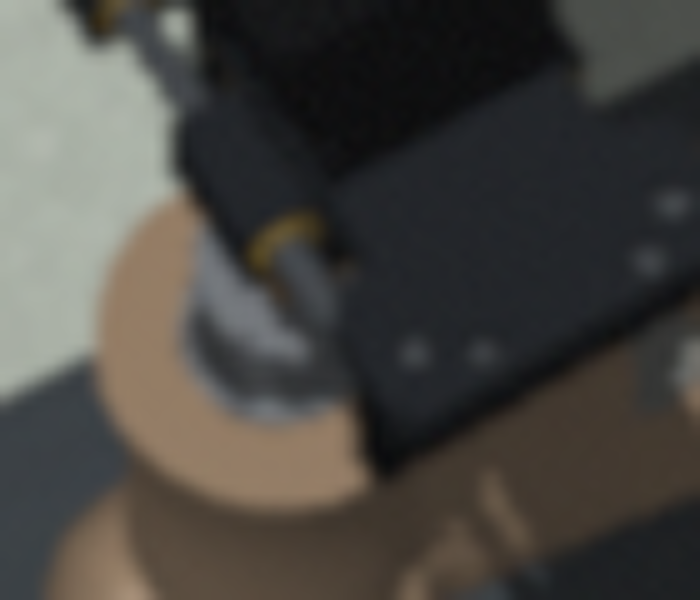

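The picture shows the crossbar (323,485) inside the throat, beside the tip (360,490): captured. Lifting at a creep.

```bash
python3 -m creep '[[-1,0,0,0,0,0,10],[-1,0,0,0,0,0,10],[-1,0,0,0,0,0,10],[-1,0,0,0,0,0,10],[0,0,0,0,0,0,10]]';python3 -m creep '[[-0.5,0,0,0,0,0,10],[-0.5,0,0,0,0,0,10],[0,0,0,0,0,0,10]]';python3 -m creep '[[-0.5,0,0,0,0,0,10],[-0.5,0,0,0,0,0,10],[0,0,0,0,0,0,10]]'; python3 -m creep '[[-0.5,0,0,0,0,0,10],[-0.5,0,0,0,0,0,10],[-0.5,0,0,0,0,0,10],[-0.5,0,0,0,0,0,10]]'
```

```text
time: 17.9
position: [0.6214, 0.2254, 0.4104]
tool_rot: [2.206, 0.046, -2.201]
ft_force: [0.0, -0.2, -2.3]
grip_width: 0.228
time: 18.2
position: [0.6213, 0.2253, 0.4109]
tool_rot: [2.205, 0.046, -2.201]
ft_force: [0.1, 0.2, -2.3]
grip_width: 0.228
time: 18.5
position: [0.6214, 0.2253, 0.4114]
tool_rot: [2.204, 0.046, -2.202]
ft_force: [0.8, 1.0, -4.9]
grip_width: 0.227
time: 18.9
position: [0.6212, 0.2251, 0.4129]
tool_rot: [2.203, 0.045, -2.203]
ft_force: [0.9, 1.3, -11.6]
grip_width: 0.225
```

```bash
python3 -m creep '[[-1,0,0,0,0,0,10],[-1,0,0,0,0,0,10],[-1,0,0,0,0,0,10],[-1,0,0,0,0,0,10],[-1,0,0,0,0,0,10]]';python3 -m creep '[[-1,0,0,0,0,0,10],[-1,0,0,0,0,0,10],[-1,0,0,0,0,0,10],[-1,0,0,0,0,0,10],[-1,0,0,0,0,0,10]]'; python3 -c "
from h import *
go([.6205,.2250,.2341],-1.53);print(monitor.get_state()['torque'])"
```

```text
time: 19.4
position: [0.6212, 0.2253, 0.4191]
tool_rot: [2.205, 0.046, -2.201]
ft_force: [0.1, 0.6, -13.7]
grip_width: 0.229
time: 19.9
position: [0.6213, 0.2253, 0.4242]
tool_rot: [2.205, 0.046, -2.201]
ft_force: [1.0, 0.0, -13.5]
grip_width: 0.232
t 19.9 grasp [0.6216 0.2258 0.2602] F [  1.0493   0.016  -13.4979] w 20.2 yaw_y -1.532
turn now [-0.002  -0.0021  0.0028] other [3.1396 0.0044 0.0032]
shift mm [26.1115  0.8411  1.2014]
[ 0.2601 -0.0601  0.0168]
```

```bash
R='x'; python3 -m creep '[[-1.5,0,0,0,0,0,10],[-1.5,0,0,0,0,0,10],[-1.5,0,0,0,0,0,10],[-1.5,0,0,0,0,0,10],[-1.5,0,0,0,0,0,10]]';python3 -m creep '[[-1.5,0,0,0,0,0,10],[-1.5,0,0,0,0,0,10],[-1.5,0,0,0,0,0,10],[-1.5,0,0,0,0,0,10],[-1.5,0,0,0,0,0,10]]';python3 -m creep '[[-1.5,0,0,0,0,0,10],[-1.5,0,0,0,0,0,10],[-1.5,0,0,0,0,0,10],[-1.5,0,0,0,0,0,10],[-1.5,0,0,0,0,0,10]]';python3 -m creep '[[-1.5,0,0,0,0,0,10],[-1.5,0,0,0,0,0,10],[-1.5,0,0,0,0,0,10],[-1.5,0,0,0,0,0,10],[-1.5,0,0,0,0,0,10]]'
```

```text
time: 20.4
position: [0.6213, 0.2253, 0.4317]
tool_rot: [2.205, 0.046, -2.201]
ft_force: [0.1, 0.3, -12.9]
grip_width: 0.225
time: 20.9
position: [0.6213, 0.2253, 0.4392]
tool_rot: [2.205, 0.046, -2.201]
ft_force: [0.5, 0.7, -13.1]
grip_width: 0.224
time: 21.4
position: [0.6213, 0.2252, 0.4467]
tool_rot: [2.205, 0.046, -2.201]
ft_force: [0.4, 0.8, -13.6]
grip_width: 0.226
time: 21.9
position: [0.6213, 0.2253, 0.4542]
tool_rot: [2.205, 0.046, -2.201]
ft_force: [0.6, 0.3, -13.2]
grip_width: 0.226
```

```bash
python3 -m creep '[[-1.5,0,0,0,0,0,10],[-1.5,0,0,0,0,0,10],[-1.5,0,0,0,0,0,10],[-1.5,0,0,0,0,0,10],[-1.5,0,0,0,0,0,10]]';python3 -m creep '[[-1.5,0,0,0,0,0,10],[-1.5,0,0,0,0,0,10],[-1.5,0,0,0,0,0,10],[-1.5,0,0,0,0,0,10],[-1.5,0,0,0,0,0,10]]';python3 -m creep '[[-1.5,0,0,0,0,0,10],[-1.5,0,0,0,0,0,10],[-1.5,0,0,0,0,0,10],[-1.5,0,0,0,0,0,10],[-1.5,0,0,0,0,0,10]]';python3 -m creep '[[-1.5,0,0,0,0,0,10],[-1.5,0,0,0,0,0,10],[-1,0,0,0,0,0,10],[-1,0,0,0,0,0,10],[-1,0,0,0,0,0,10]]'; python3 -c "
from h import *
go([.6205,.2250,.2341],-1.53);print(monitor.get_state()['torque'])"
```

```text
time: 22.4
position: [0.6213, 0.2252, 0.4617]
tool_rot: [2.205, 0.046, -2.201]
ft_force: [-0.2, 0.0, -13.5]
grip_width: 0.227
time: 22.9
position: [0.6212, 0.2252, 0.4692]
tool_rot: [2.205, 0.046, -2.201]
ft_force: [1.1, 0.8, -12.9]
grip_width: 0.229
time: 23.4
position: [0.6212, 0.2252, 0.4767]
tool_rot: [2.205, 0.046, -2.201]
ft_force: [0.5, 1.1, -12.9]
grip_width: 0.23
time: 23.9
position: [0.6212, 0.2252, 0.4827]
tool_rot: [2.205, 0.046, -2.201]
ft_force: [0.5, -0.5, -13.3]
grip_width: 0.224
t 23.9 grasp [0.6215 0.2257 0.3187] F [  0.489   -0.4538 -13.3371] w 19.5 yaw_y -1.5319
turn now [-0.0019 -0.0021  0.0028] other [3.1397 0.0044 0.0033]
shift mm [84.5518  0.8568  1.2407]
[ 0.346  -0.1935  0.0355]
```

```bash
python3 -m creep '[[-1,0,0,0,0,0,10],[-1,0,0,0,0,0,10],[-1,0,0,0,0,0,10],[-1,0,0,0,0,0,10],[-1,0,0,0,0,0,10]]';python3 -m creep '[[-1,0,0,0,0,0,10],[-1,0,0,0,0,0,10],[-1,0,0,0,0,0,10],[-1,0,0,0,0,0,10],[-1,0,0,0,0,0,10]]';python3 -m creep '[[-0.8,0,0,0,0,0,10],[-0.8,0,0,0,0,0,10],[-0.8,0,0,0,0,0,10],[-0.8,0,0,0,0,0,10],[-0.8,0,0,0,0,0,10]]';python3 -m creep '[[-0.8,0,0,0,0,0,10],[-0.8,0,0,0,0,0,10],[-0.8,0,0,0,0,0,10],[-0.8,0,0,0,0,0,10],[-0.8,0,0,0,0,0,10]]'
```

```text
time: 24.4
position: [0.6212, 0.2252, 0.4877]
tool_rot: [2.205, 0.046, -2.201]
ft_force: [0.9, 0.6, -13.4]
grip_width: 0.226
time: 24.9
position: [0.6212, 0.2251, 0.4927]
tool_rot: [2.205, 0.046, -2.201]
ft_force: [0.1, 0.2, -13.6]
grip_width: 0.232
time: 25.4
position: [0.6212, 0.2251, 0.4967]
tool_rot: [2.205, 0.046, -2.201]
ft_force: [0.7, -0.3, -12.3]
grip_width: 0.227
time: 25.9
position: [0.6212, 0.2251, 0.5007]
tool_rot: [2.205, 0.046, -2.201]
ft_force: [-0.0, 0.4, -11.8]
grip_width: 0.224
```

```bash
python3 -m creep '[[-0.8,0,0,0,0,0,10],[-0.8,0,0,0,0,0,10],[-0.8,0,0,0,0,0,10],[-0.8,0,0,0,0,0,10],[-0.8,0,0,0,0,0,10]]';python3 -m creep '[[-1,0,0,0,0,0,10],[-1,0,0,0,0,0,10],[-1,0,0,0,0,0,10],[-1,0,0,0,0,0,10],[-1,0,0,0,0,0,10]]'; python3 -c "
from h import *
go([.6205,.2250,.2341],-1.53);d=get_image('scene');crop(d['img'],270,200,110,100,7,'pics/s8.png')
d=get_image('wrist');crop(cv2.convertScaleAbs(d['img'],alpha=1.4),270,140,110,100,7,'pics/w8.png')"
```

```text
time: 26.4
position: [0.6212, 0.225, 0.5049]
tool_rot: [2.206, 0.046, -2.201]
ft_force: [-0.5, 0.3, -6.0]
grip_width: 0.226
time: 26.9
position: [0.6211, 0.2251, 0.5103]
tool_rot: [2.207, 0.046, -2.2]
ft_force: [0.3, 0.5, -3.0]
grip_width: 0.224
t 26.9 grasp [0.6216 0.2257 0.3463] F [ 0.2853  0.5144 -2.951 ] w 19.5 yaw_y -1.532
turn now [-0.002  -0.003   0.0031] other [3.1396 0.0048 0.0047]
shift mm [112.1731   0.9636   1.4558]
```

View pics/s8.png

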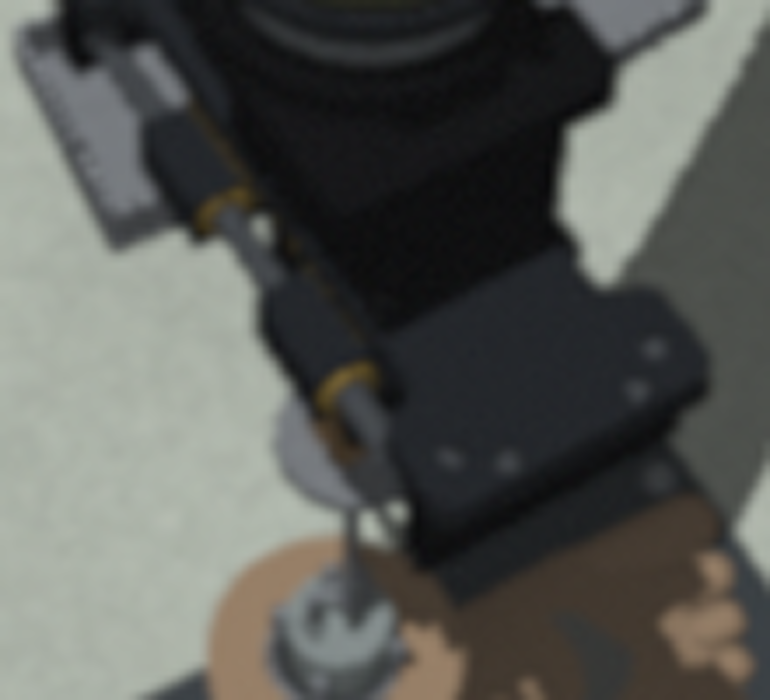

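View pics/w8.png

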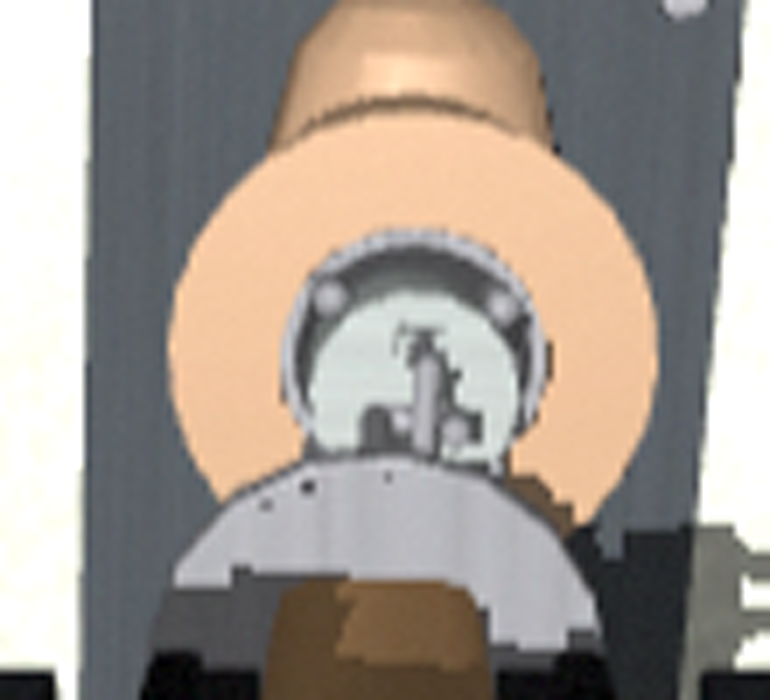

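Bung is nearly out, hanging on the bail. Raise it clear, gently.

```bash
python3 -m creep '[[-1.5,0,0,0,0,0,10],[-2,0,0,0,0,0,10],[-2,0,0,0,0,0,10],[-3,0,0,0,0,0,10],[-4,0,0,0,0,0,10]]';python3 -m creep '[[-5,0,0,0,0,0,10],[-6,0,0,0,0,0,10],[-6,0,0,0,0,0,10],[-5,0,0,0,0,0,10],[-4,0,0,0,0,0,10]]';python3 -m creep '[[-3,0,0,0,0,0,10],[-1.5,0,0,0,0,0,10],[0,0,0,0,0,0,10],[0,0,0,0,0,0,10]]'; python3 -c "
from h import *
go([.6205,.2250,.2341],-1.53);d=get_image('scene');crop(d['img'],270,180,110,100,7,'pics/s9.png')"
```

```text
time: 27.5
position: [0.6211, 0.225, 0.5223]
tool_rot: [2.205, 0.046, -2.201]
ft_force: [-0.7, 0.1, -3.1]
grip_width: 0.224
time: 28.0
position: [0.6211, 0.225, 0.5488]
tool_rot: [2.206, 0.046, -2.201]
ft_force: [0.2, -0.1, -3.1]
grip_width: 0.225
time: 28.4
position: [0.6211, 0.2249, 0.5523]
tool_rot: [2.205, 0.046, -2.201]
ft_force: [0.7, 0.7, -1.4]
grip_width: 0.226
t 28.4 grasp [0.6214 0.2254 0.3883] F [ 0.6943  0.7054 -1.4364] w 19.6 yaw_y -1.532
turn now [-0.002  -0.0016  0.0026] other [3.1396 0.0041 0.0026]
shift mm [154.2284   0.7213   1.1159]
```

View pics/s9.png

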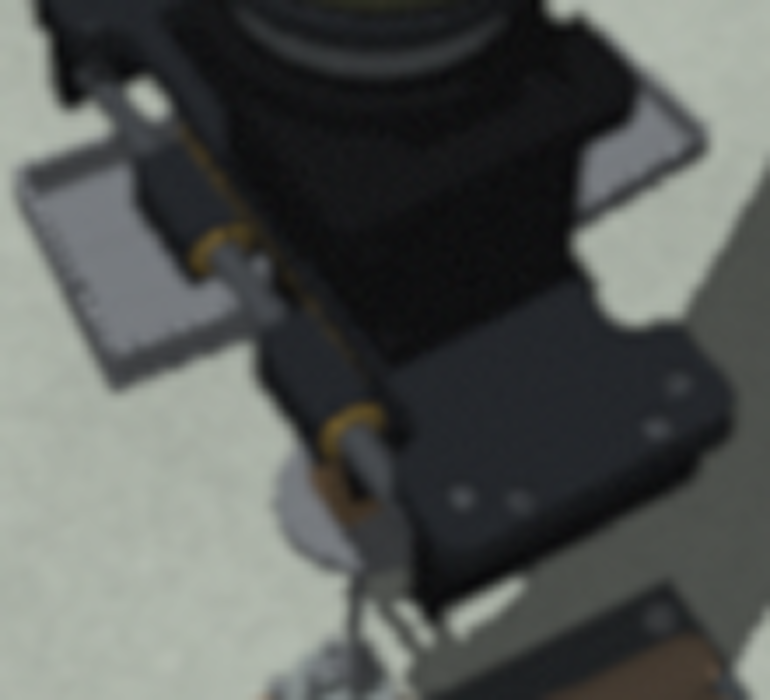

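```bash
python3 -m creep '[[0,3,1,0,0,0,10],[0,6,3,0,0,0,10],[0,9,4,0,0,0,10],[0,12,5,0,0,0,10],[0,15,6,0,0,0,10]]';python3 -m creep '[[0,17,7,0,0,0,10],[0,17,7,0,0,0,10],[0,17,7,0,0,0,10],[0,17,7,0,0,0,10],[0,17,7,0,0,0,10]]';python3 -m creep '[[0,17,7,0,0,0,10],[0,17,7,0,0,0,10],[0,17,7,0,0,0,10],[0,17,7,0,0,0,10],[0,17,7,0,0,0,10]]'; python3 -m creep '[[0,17,7,0,0,0,10],[0,17,7,0,0,0,10],[0,15,6,0,0,0,10],[0,13,6,0,0,0,10],[0,11,5,0,0,0,10]]';python3 -m creep '[[0,9,4,0,0,0,10],[0,6,3,0,0,0,10],[0,3,1,0,0,0,10],[0,0,0,0,0,0,10],[0,0,0,0,0,0,10]]'; python3 -c "
from h import *
go([.5027,-.0865,.2341],-1.53);d=get_image('scene');np.save('s10.npy',d,allow_pickle=True);crop(d['img'],240,130,110,110,6,'pics/s10.png')
d=get_image('wrist');np.save('w10.npy',d,allow_pickle=True);crop(d['img'],220,60,220,180,3.5,'pics/w10.png')"
```

```text
time: 28.95
position: [0.6033, 0.1783, 0.5525]
tool_rot: [2.205, 0.046, -2.201]
ft_force: [0.5, -0.1, -2.2]
grip_width: 0.231
time: 29.45
position: [0.5713, 0.0912, 0.5523]
tool_rot: [2.206, 0.043, -2.201]
ft_force: [0.6, -0.4, -2.0]
grip_width: 0.228
time: 29.95
position: [0.5394, 0.0051, 0.552]
tool_rot: [2.206, 0.043, -2.201]
ft_force: [0.6, -0.1, -2.9]
grip_width: 0.229
time: 30.45
position: [0.5112, -0.069, 0.5518]
tool_rot: [2.206, 0.043, -2.201]
ft_force: [0.8, 0.3, -3.3]
grip_width: 0.226
time: 30.95
position: [0.5052, -0.0851, 0.5515]
tool_rot: [2.205, 0.048, -2.2]
ft_force: [0.5, -0.1, -3.1]
grip_width: 0.23
t 30.95 grasp [ 0.5056 -0.0846  0.3875] F [ 0.4558 -0.0959 -3.1362] w 20.0 yaw_y -1.5309
turn now [-0.0009 -0.0022  0.0033] other [3.1407 0.0051 0.0035]
shift mm [153.3584   2.3107   3.2927]
```

View pics/s10.png

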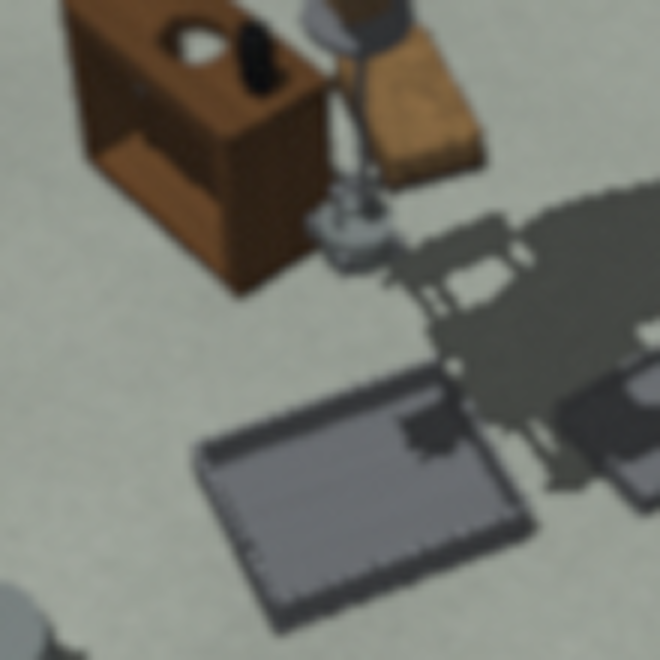

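View pics/w10.png

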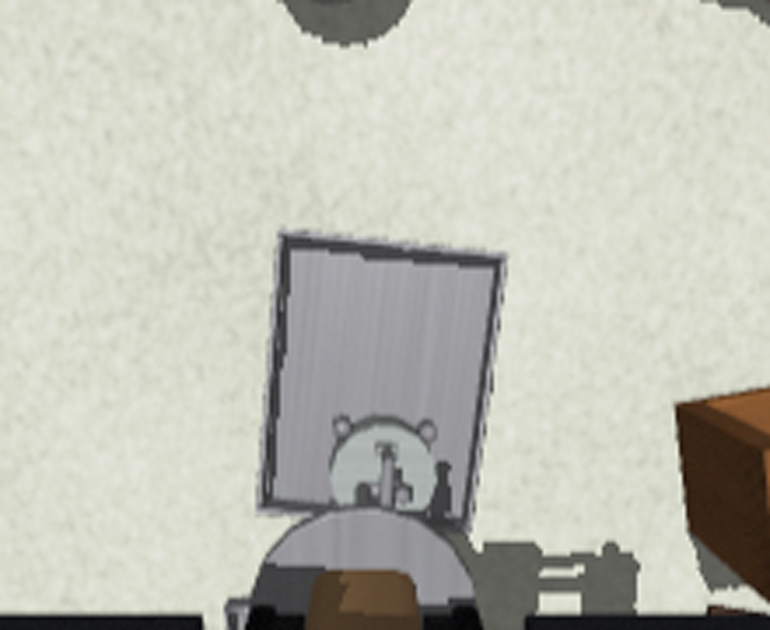

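```bash
python3 -c "
from h import *
d=np.load('w10.npy',allow_pickle=True).item()
g=lambda u,v:(220+(u+.5)/3.5-.5,60+(v+.5)/3.5-.5)
q=[onz(d,g(*p),.028) for p in((282,235),(505,258),(468,530),(260,512))];print(q,np.mean(q,0))
print('bung top',onz(d,g(384,470),.213),np.linalg.norm(onz(d,g(330,470),.213)-onz(d,g(436,470),.213)))"
```

```text
[array([ 0.5757, -0.0409,  0.028 ]), array([ 0.5693, -0.1468,  0.028 ]), array([ 0.4349, -0.1381,  0.028 ]), array([ 0.44  , -0.0324,  0.028 ])] [ 0.505  -0.0895  0.028 ]
bung top [ 0.505  -0.0895  0.213 ] 0.03353250311381662
```

```bash
python3 -m creep '[[4,0,0,0,0,0,10],[8,0,0,0,0,0,10],[12,0,0,0,0,0,10],[15,0,0,0,0,0,10],[15,0,0,0,0,0,10]]';python3 -m creep '[[15,0,0,0,0,0,10],[15,0,0,0,0,0,10],[15,0,0,0,0,0,10],[15,0,0,0,0,0,10],[14,0,0,0,0,0,10]]';python3 -m creep '[[13,0,0,0,0,0,10],[11,0,0,0,0,0,10],[8,0,0,0,0,0,10],[5,0,0,0,0,0,10],[3,0,0,0,0,0,10]]'; python3 -m creep '[[1.5,0,0,0,0,0,10],[0,0,0,0,0,0,10],[0,0,0,0,0,0,10]]';python3 -c "
from h import *
go()
d=get_image('scene');np.save('s11.npy',d,allow_pickle=True);crop(d['img'],250,130,100,110,6,'pics/s11.png')"
```

```text
time: 31.55
position: [0.505, -0.0856, 0.4956]
tool_rot: [2.204, 0.046, -2.202]
ft_force: [0.4, 0.2, -3.0]
grip_width: 0.227
time: 32.05
position: [0.5052, -0.0854, 0.4221]
tool_rot: [2.205, 0.046, -2.201]
ft_force: [0.3, 0.1, -2.2]
grip_width: 0.225
time: 32.55
position: [0.5054, -0.0853, 0.3832]
tool_rot: [2.205, 0.046, -2.201]
ft_force: [-0.0, 0.1, -3.7]
grip_width: 0.225
time: 32.85
position: [0.5055, -0.0853, 0.3824]
tool_rot: [2.206, 0.046, -2.2]
ft_force: [0.1, 0.7, -2.7]
grip_width: 0.229
t 32.85 grasp [ 0.506  -0.0848  0.2184] F [ 0.1379  0.7034 -2.7075] w 19.9 yaw_y -1.532
```

View pics/s11.png

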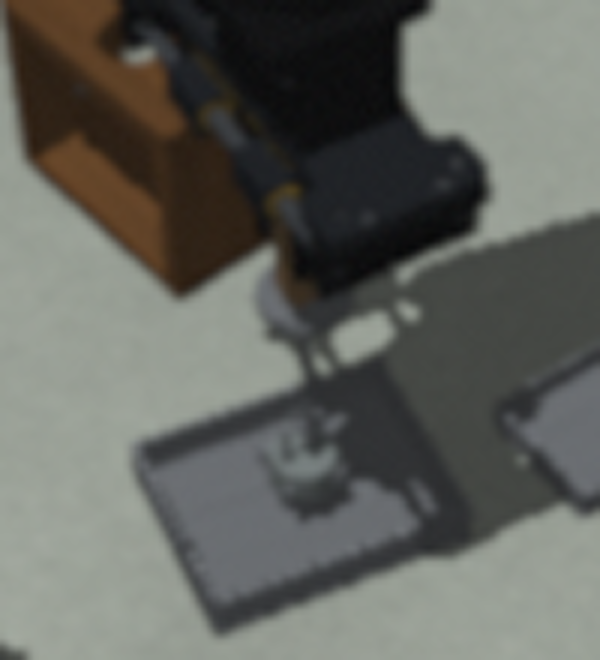

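```bash
python3 -m creep '[[2,0,0,0,0,0,10],[4,0,0,0,0,0,10],[4,0,0,0,0,0,10],[3,0,0,0,0,0,10],[1.5,0,0,0,0,0,10]]';python3 -m creep '[[1,0,0,0,0,0,10],[1,0,0,0,0,0,10],[1,0,0,0,0,0,10],[1,0,0,0,0,0,10],[1,0,0,0,0,0,10]]';python3 -m creep '[[1,0,0,0,0,0,10],[1,0,0,0,0,0,10],[1,0,0,0,0,0,10],[1,0,0,0,0,0,10],[0,0,0,0,0,0,10]]';python3 -c "
from h import *
go()"; python3 -m creep '[[1,0,0,0,0,0,10],[1,0,0,0,0,0,10],[1,0,0,0,0,0,10],[0,0,0,0,0,0,10],[0,0,0,0,0,0,10]]'; python3 -c "
from h import *
go()
d=get_image('wrist');np.save('w12.npy',d,allow_pickle=True);crop(cv2.convertScaleAbs(d['img'],alpha=1.4),280,120,100,90,7,'pics/w12.png')"
```

```text
time: 33.4
position: [0.5052, -0.0853, 0.3669]
tool_rot: [2.205, 0.046, -2.202]
ft_force: [-0.0, -0.3, -3.4]
grip_width: 0.229
time: 33.9
position: [0.5056, -0.0852, 0.3627]
tool_rot: [2.206, 0.046, -2.2]
ft_force: [0.4, 0.2, -1.3]
grip_width: 0.228
time: 34.4
position: [0.5054, -0.0852, 0.3583]
tool_rot: [2.205, 0.046, -2.201]
ft_force: [-0.3, -0.5, -1.7]
grip_width: 0.229
t 34.4 grasp [ 0.5056 -0.0847  0.1943] F [-0.2549 -0.5253 -1.6724] w 19.9 yaw_y -1.532
time: 34.9
position: [0.5054, -0.0852, 0.3555]
tool_rot: [2.205, 0.046, -2.201]
ft_force: [-0.6, -0.3, -1.1]
grip_width: 0.234
t 34.9 grasp [ 0.5057 -0.0847  0.1915] F [-0.5674 -0.2727 -1.1263] w 20.3 yaw_y -1.532
```

View pics/w12.png

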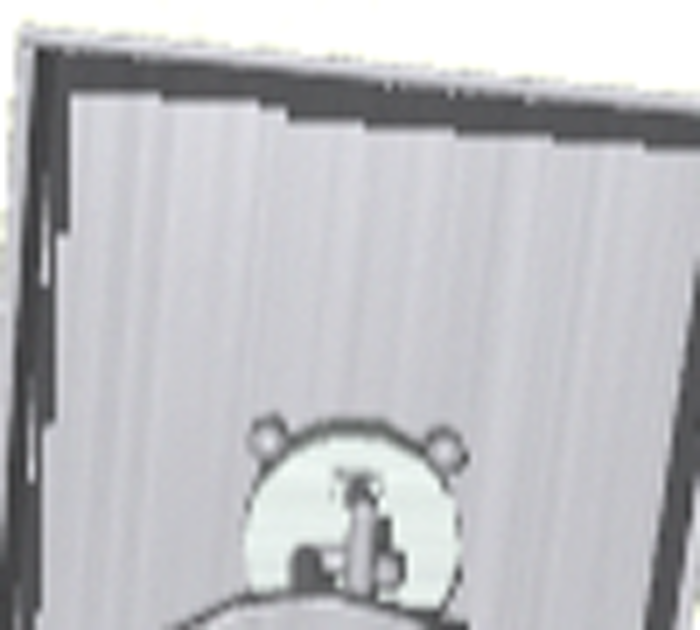

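```bash
python3 -m creep '[[1,0,0,0,0,0,10],[1,0,0,0,0,0,10],[1,0,0,0,0,0,10],[1,0,0,0,0,0,10],[0,0,0,0,0,0,10]]'; python3 -m creep '[[0,0,0,0,0,0,10],[0,-1,0,0,0,0,10],[0,-2,0,0,0,0,10],[0,-2,0,0,0,0,10],[0,-2,0,0,0,0,10]]';  python3 -m creep '[[0,-2,0,0,0,0,10],[0,-2,0,0,0,0,10],[0,-2,0,0,0,0,10],[0,0,0,0,0,0,10],[0,0,0,0,0,0,10]]'; python3 -c "
from h import *
go()
d=get_image('wrist');np.save('w13.npy',d,allow_pickle=True);crop(cv2.convertScaleAbs(d['img'],alpha=1.4),280,120,100,90,7,'pics/w13.png')
d=get_image('scene');crop(cv2.convertScaleAbs(d['img'],alpha=1.4),260,170,70,65,10,'pics/s13.png')"
```

```text
time: 35.45
position: [0.5054, -0.0852, 0.3513]
tool_rot: [2.205, 0.046, -2.201]
ft_force: [0.2, -0.1, -1.4]
grip_width: 0.225
time: 35.95
position: [0.5052, -0.0779, 0.3515]
tool_rot: [2.205, 0.046, -2.201]
ft_force: [0.7, -0.1, -0.6]
grip_width: 0.226
time: 36.45
position: [0.5049, -0.0722, 0.3515]
tool_rot: [2.205, 0.046, -2.201]
ft_force: [0.2, -0.1, -0.8]
grip_width: 0.229
t 36.45 grasp [ 0.5053 -0.0718  0.1875] F [ 0.1534 -0.0906 -0.7606] w 19.9 yaw_y -1.5319
```

View pics/w13.png

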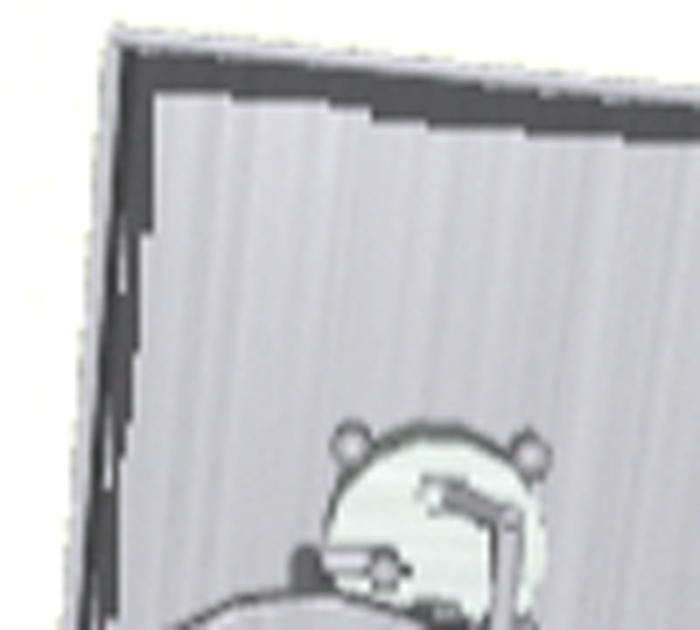

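View pics/s13.png

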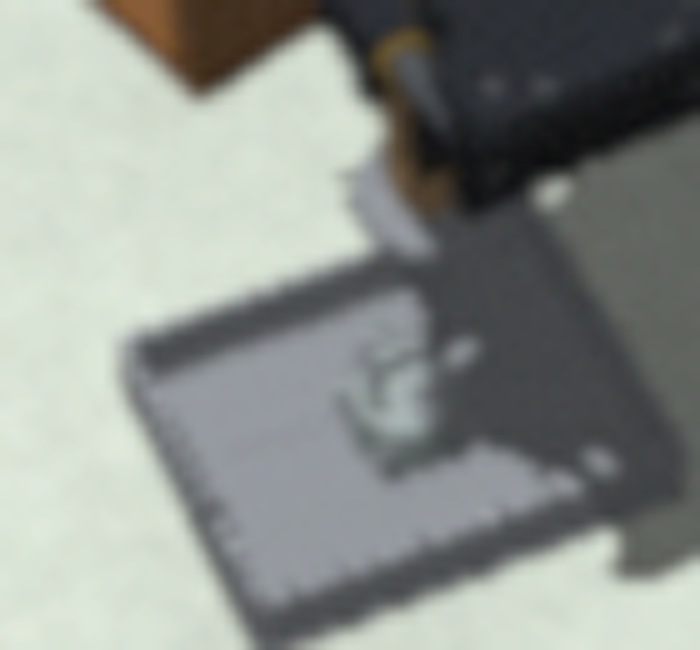

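Off the hook: tip (385,570) is well clear of the bar (505,560), bung standing in the tray. Retreat and rise.

```bash
python3 -m creep '[[0,-3,0,0,0,0,10],[0,-2,0,0,0,0,10],[-3,0,0,0,0,0,10],[-8,0,0,0,0,0,10],[-15,0,0,0,0,0,10]]'; python3 -m creep '[[-30,0,0,0,0,0,10],[-40,0,0,0,0,0,10],[-40,0,0,0,0,0,10],[-35,0,0,0,0,0,10],[-15,0,0,0,0,0,10]]';  python3 -m creep '[[0,0,0,0,0,0,10],[0,0,0,0,0,0,10]]'; python3 -c "
from h import *
go([.4818,-.3200,.37],.402); print(monitor.get_state()['joint_positions'])
d=get_image('wrist');cv2.imwrite('pics/w14.png',d['img'][:,:,::-1])"
```

```text
time: 37.05
position: [0.5044, -0.0674, 0.3777]
tool_rot: [2.204, 0.046, -2.203]
ft_force: [1.4, -0.3, -1.5]
grip_width: 0.225
time: 37.55
position: [0.5045, -0.0674, 0.5425]
tool_rot: [2.212, 0.044, -2.192]
ft_force: [0.8, 0.2, -1.7]
grip_width: 0.23
time: 37.75
position: [0.5042, -0.0678, 0.5363]
tool_rot: [2.204, 0.046, -2.203]
ft_force: [0.1, 0.4, -2.1]
grip_width: 0.227
t 37.75 grasp [ 0.5042 -0.0673  0.3723] F [ 0.1389  0.3817 -2.0748] w 19.7 yaw_y -1.532
turn now [1.2076 0.0015 0.003 ] other [-1.934  -0.0033  0.0017]
shift mm [  1.5485 251.6345  32.21  ]
[ 0.6701  0.0094 -0.5872  1.5521  0.0021  1.5817 -1.449 ]
```

View pics/w14.png

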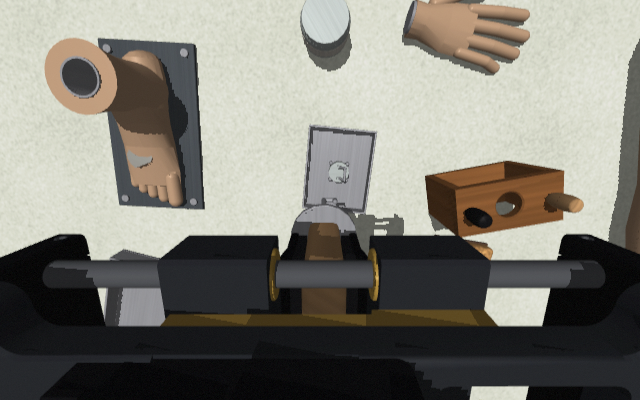

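```bash
python3 -m creep '[[0,20,3,0,0,0,10],[0,40,5,0,0,0,10],[0,45,6,0,0,0,10],[0,45,6,0,0,0,10],[0,45,6,0,0,0,10]]'; python3 -m creep '[[0,37,5,0,0,0,10],[0,20,1,-0.08,0,0,10],[0,0,0,-0.145,0,0,10],[0,0,0,-0.145,0,0,10],[0,0,0,-0.145,0,0,10]]';  python3 -m creep '[[0,0,0,-0.145,0,0,10],[0,0,0,-0.145,0,0,10],[0,0,0,-0.145,0,0,10],[0,0,0,-0.145,0,0,10],[0,0,0,-0.145,0,0,10]]';python3 -m creep '[[0,0,0,-0.145,0,0,10],[0,0,0,-0.145,0,0,10],[0,0,0,-0.145,0,0,10],[0,0,0,-0.145,0,0,10],[0,0,0,-0.114,0,0,10]]'; python3 -m creep '[[0,0,0,0,0,0,10],[0,0,0,0,0,0,10]]'; python3 -c "
from h import *
go([.4816,-.3198,.37],.402); print(monitor.get_state()['joint_positions'])
d=get_image('wrist');np.save('w15.npy',d,allow_pickle=True);crop(cv2.convertScaleAbs(d['img'],alpha=1.4),270,110,110,130,5,'pics/w15.png')
d=get_image('scene');np.save('s15.npy',d,allow_pickle=True);crop(cv2.convertScaleAbs(d['img'],alpha=1.4),220,70,130,100,6,'pics/s15.png')"
```

```text
time: 38.3
position: [0.4854, -0.2652, 0.5346]
tool_rot: [2.202, 0.048, -2.205]
ft_force: [0.9, -0.4, -0.7]
grip_width: 0.229
time: 38.8
position: [0.482, -0.3211, 0.534]
tool_rot: [1.907, 0.554, -1.907]
ft_force: [1.1, -0.3, -1.5]
grip_width: 0.226
time: 39.3
position: [0.482, -0.3209, 0.5341]
tool_rot: [1.42, 1.066, -1.416]
ft_force: [0.5, -0.7, -1.5]
grip_width: 0.224
time: 39.8
position: [0.482, -0.3209, 0.5342]
tool_rot: [0.908, 1.379, -0.901]
ft_force: [-0.4, 0.2, -1.4]
grip_width: 0.23
time: 40.0
position: [0.482, -0.3209, 0.5351]
tool_rot: [0.914, 1.375, -0.908]
ft_force: [-0.0, -0.3, -1.4]
grip_width: 0.225
t 40.0 grasp [ 0.482  -0.3202  0.3711] F [-0.0054 -0.2618 -1.3819] w 19.6 yaw_y 0.3992
turn now [-0.0028 -0.0042 -0.0016] other [ 3.1388 -0.0025  0.0067]
shift mm [ 1.1311 -0.229  -0.5126]
[ 1.0057  0.1764 -0.5403  1.3946  0.0865  1.5975  0.8737]
```

View pics/w15.png

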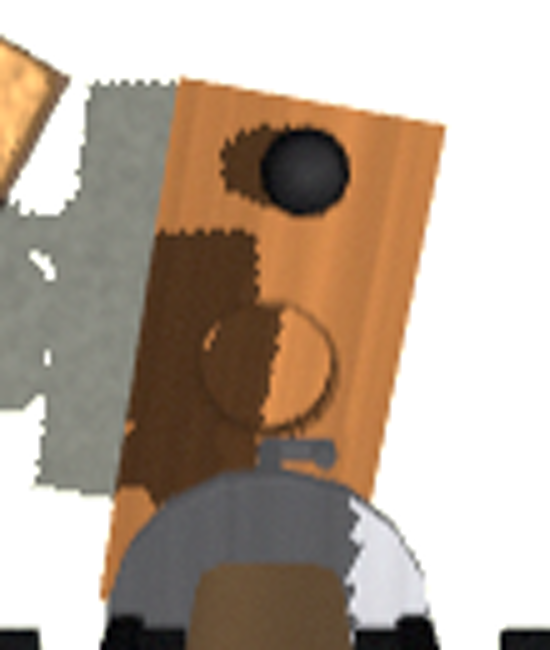

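View pics/s15.png

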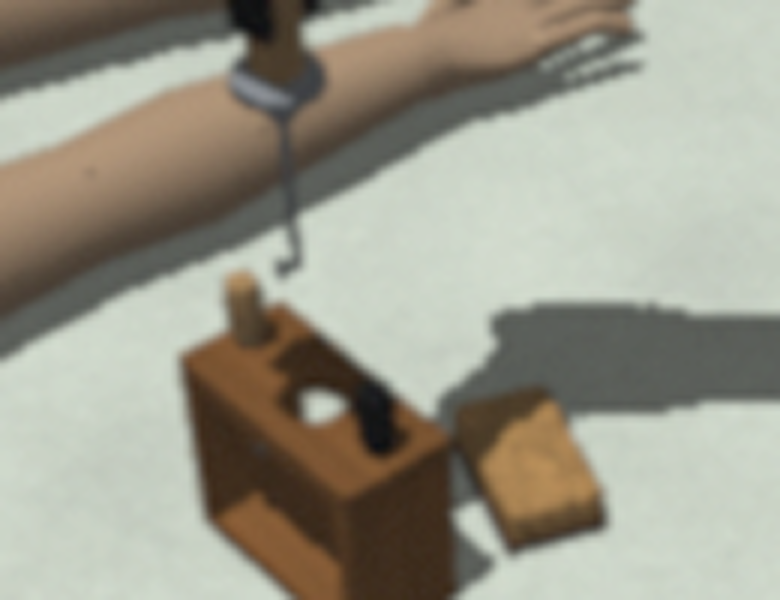

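```bash
python3 -m creep '[[10,0,-0.5,0,0,0,10],[25,0,0,0,0,0,10],[25,0,0,0,0,0,10],[12,0,0,0,0,0,10],[0,0,0,0,0,0,10]]'; python3 -m creep '[[15,0,0,0,0,0,10],[20,0,0,0,0,0,10],[20,0,0,0,0,0,10],[20,0,0,0,0,0,10],[10,0,0,0,0,0,10]]'; python3 -m creep '[[5,0,0,0,0,0,10],[0,0,0,0,0,0,10],[0,0,0,0,0,0,10]]'; python3 -c "
from h import *
go([.4816,-.3198,.1786],.402)
d=get_image('wrist');crop(cv2.convertScaleAbs(d['img'],alpha=1.4),270,110,110,130,5,'pics/w16.png')
d=get_image('scene');crop(cv2.convertScaleAbs(d['img'],alpha=1.4),230,100,100,90,7,'pics/s16.png')"
```

```text
time: 40.6
position: [0.4816, -0.32, 0.4624]
tool_rot: [0.912, 1.377, -0.906]
ft_force: [-0.0, -0.4, -1.1]
grip_width: 0.231
time: 41.1
position: [0.4821, -0.3198, 0.3783]
tool_rot: [0.911, 1.374, -0.906]
ft_force: [0.0, 0.2, -0.7]
grip_width: 0.225
time: 41.4
position: [0.4827, -0.32, 0.3758]
tool_rot: [0.911, 1.371, -0.905]
ft_force: [-0.3, 0.4, -1.0]
grip_width: 0.226
t 41.4 grasp [ 0.4832 -0.3197  0.2118] F [-0.3091  0.4148 -0.9659] w 19.7 yaw_y 0.402
turn now [ 0.     -0.0004 -0.0039] other [-3.1416  0.0061 -0.0006]
shift mm [33.2312 -1.6653 -0.5506]
```

View pics/w16.png

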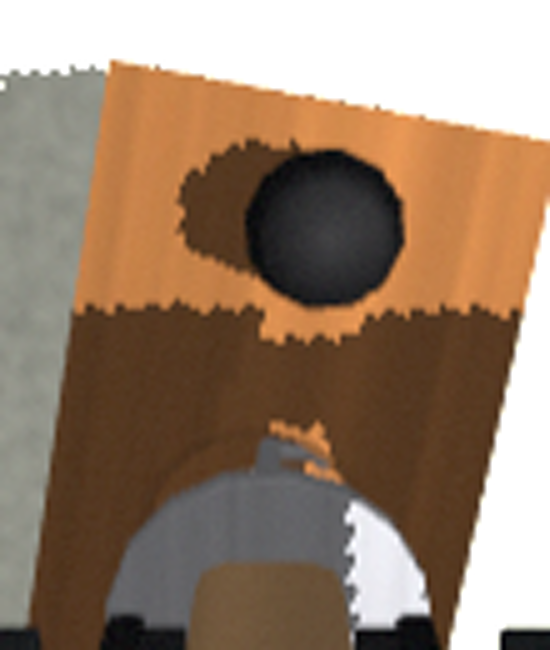

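View pics/s16.png

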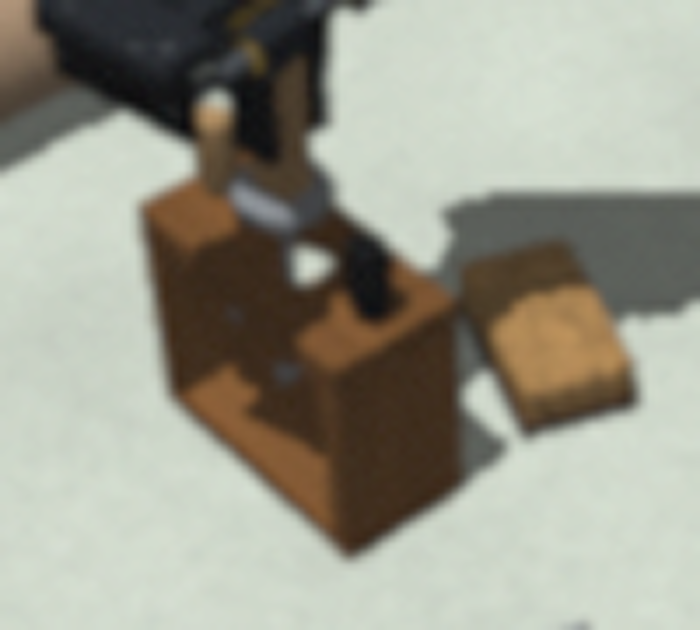

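```bash
python3 -m creep '[[7,-1.5,-0.5,0,0,0,10],[8,0,0,0,0,0,10],[6,0,0,0,0,0,10],[4,0,0,0,0,0,10],[0,0,0,0,0,0,10]]'; python3 -m creep '[[2,0,0,0,0,0,10],[2,0,0,0,0,0,10],[0,0,0,0,0,0,10],[0,0,0,0,0,0,10]]'; python3 -c "
from h import *
go([.4816,-.3198,.1786],.402)"
```

```text
time: 42.0
position: [0.4805, -0.3198, 0.3487]
tool_rot: [0.911, 1.375, -0.905]
ft_force: [0.1, 0.3, -1.1]
grip_width: 0.227
time: 42.4
position: [0.4808, -0.3199, 0.3459]
tool_rot: [0.911, 1.373, -0.905]
ft_force: [0.3, -0.1, -1.0]
grip_width: 0.225
t 42.4 grasp [ 0.4812 -0.3195  0.1819] F [ 0.3261 -0.0574 -0.9638] w 19.6 yaw_y 0.4021
turn now [ 0.0001 -0.0017 -0.003 ] other [-3.1415  0.0046 -0.0027]
shift mm [3.2607 0.2717 0.4804]
```

```bash
python3 -m creep '[[1,0,0,0,0,0,10],[1,0,0,0,0,0,10],[0.5,0,0,0,0,0,10],[0,0,0,0,0,0,10],[0,0,0,0,0,0,10]]'; python3 -m creep '[[0.5,0,0,0,0,0,10],[0,0,0,0,0,0,10],[0,0,0,0,0,0,10]]';python3 -m creep '[[0.5,0,0,0,0,0,10],[0,0,0,0,0,0,10],[0,0,0,0,0,0,10]]'; python3 -c "
from h import *
go([.4816,-.3198,.1786],.402)"
```

```text
time: 42.9
position: [0.4808, -0.3199, 0.3433]
tool_rot: [0.911, 1.373, -0.905]
ft_force: [-0.0, 0.6, -1.9]
grip_width: 0.226
time: 43.2
position: [0.4808, -0.3199, 0.3427]
tool_rot: [0.911, 1.373, -0.905]
ft_force: [-0.5, 0.6, -2.3]
grip_width: 0.223
time: 43.5
position: [0.4808, -0.3199, 0.3426]
tool_rot: [0.911, 1.373, -0.905]
ft_force: [-0.4, -0.1, 1.1]
grip_width: 0.228
t 43.5 grasp [ 0.4812 -0.3195  0.1786] F [-0.4    -0.0582  1.071 ] w 19.8 yaw_y 0.402
turn now [ 0.     -0.0016 -0.0029] other [-3.1415  0.0046 -0.0025]
shift mm [0.0079 0.2719 0.4882]
```

```bash
python3 -m creep '[[0,0,0,0,0,0,24],[0,0,0,0,0,0,30],[0,0,0,0,0,0,60],[0,0,0,0,0,0,60],[0,0,0,0,0,0,60]]'; python3 -m creep '[[0,0,0,0,0,0,60],[0,0,0,0,0,0,60],[0,0,0,0,0,0,60]]'; python3 -c "
from h import *
go([.4816,-.3198,.1786],.402)
d=get_image('scene');crop(cv2.convertScaleAbs(d['img'],alpha=1.4),230,90,100,90,7,'pics/s17.png')"
```

```text
time: 44.0
position: [0.4808, -0.3199, 0.3422]
tool_rot: [0.911, 1.373, -0.905]
ft_force: [0.5, -0.5, -0.1]
grip_width: 0.531
time: 44.3
position: [0.4808, -0.3199, 0.3422]
tool_rot: [0.911, 1.373, -0.905]
ft_force: [-0.8, -0.1, -0.3]
grip_width: 0.677
t 44.3 grasp [ 0.4811 -0.3194  0.1782] F [-0.7908 -0.0877 -0.3149] w 58.9 yaw_y 0.402
turn now [-0.     -0.0019 -0.0029] other [ 3.1416 -0.0045  0.003 ]
shift mm [-0.3579  0.3375  0.5326]
```

View pics/s17.png

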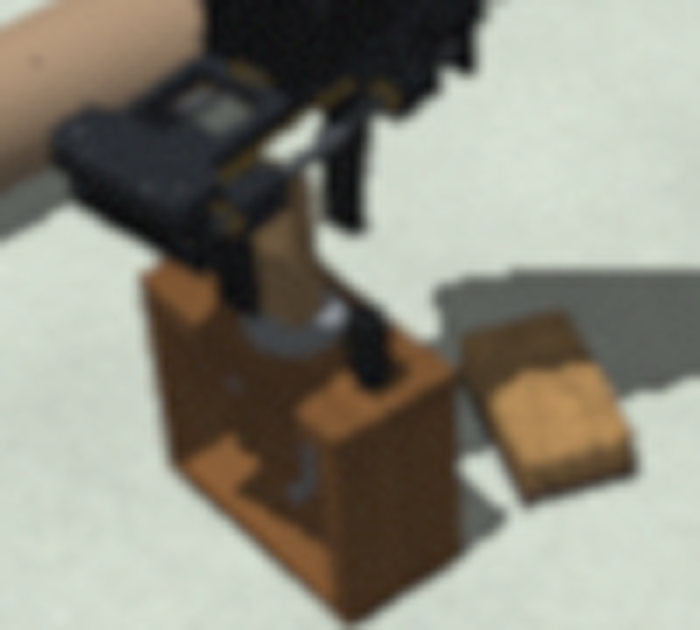

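Hook is standing free in its hole. Rise away vertically, then check.

```bash
python3 -m creep '[[-5,0,0,0,0,0,65],[-15,0,0,0,0,0,70],[-30,0,0,0,0,0,70],[-40,0,0,0,0,0,70],[-40,0,0,0,0,0,70]]'; python3 -m creep '[[-20,0,0,0,0,0,70],[0,0,0,0,0,0,70],[0,0,0,0,0,0,70]]'; python3 -c "
from h import *
go([.4816,-.3198,.1786],.402)
d=get_image('scene');np.save('s18.npy',d,allow_pickle=True);crop(d['img'],230,100,130,100,6,'pics/s18.png');crop(d['img'],260,170,80,70,8,'pics/s18t.png')
d=get_image('wrist');np.save('w18.npy',d,allow_pickle=True);cv2.imwrite('pics/w18.png',d['img'][:,:,::-1])
d=get_image('top');np.save('t18.npy',d,allow_pickle=True);crop(d['img'],290,100,150,180,3,'pics/t18.png')"
```

```text
time: 44.85
position: [0.4803, -0.32, 0.4749]
tool_rot: [0.911, 1.372, -0.905]
ft_force: [1.6, -0.3, -0.3]
grip_width: 0.801
time: 45.15
position: [0.4805, -0.3202, 0.4932]
tool_rot: [0.91, 1.371, -0.905]
ft_force: [-0.0, -0.2, -0.7]
grip_width: 0.804
t 45.15 grasp [ 0.481  -0.3199  0.3292] F [-0.0419 -0.2323 -0.6863] w 70.0 yaw_y 0.4021
turn now [ 0.0001 -0.0004 -0.0035] other [-3.1415  0.0055 -0.0007]
shift mm [150.6406   0.0798   0.2594]
```

View pics/s18.png

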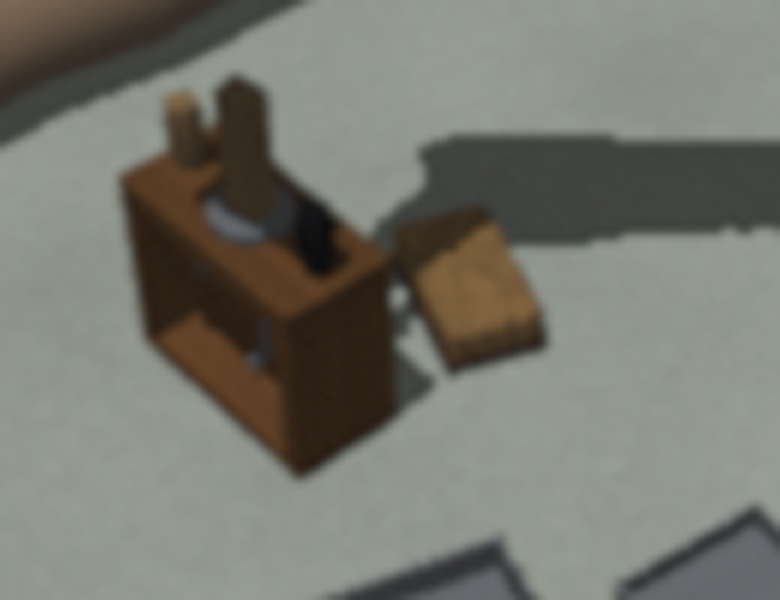

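View pics/s18t.png

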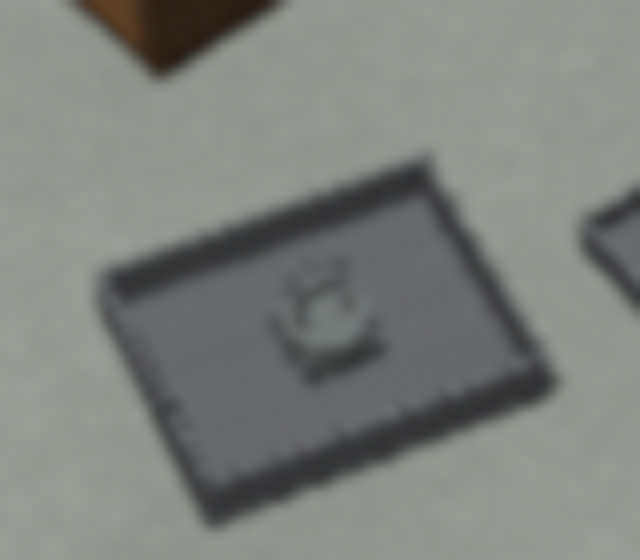

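View pics/w18.png

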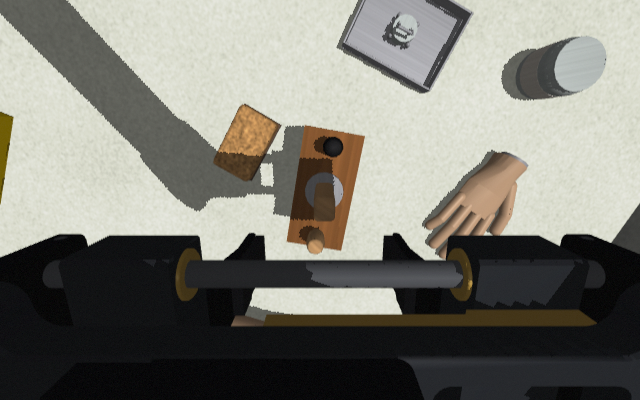

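View pics/t18.png

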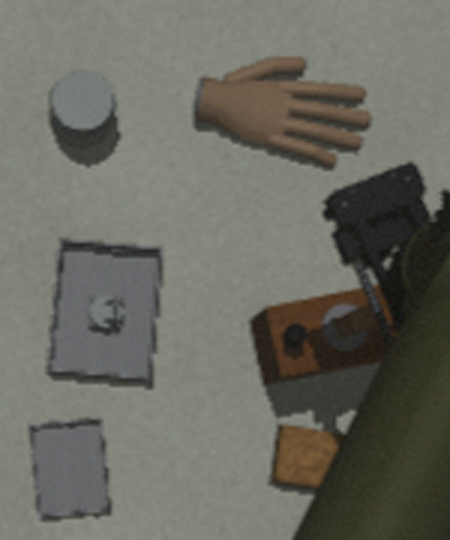

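Everything matches: hook upright at its initial pixels, handle top (240,85) and collar (250,213). The bung stands mid-tray, and the bystanders are where they were.

```bash
python3 -c "
from bench import ctrl,monitor
print(ctrl.close_job());print(monitor.get_state()['time'])"
```

```text
the job is handed in; nothing more can be done
None
the job is handed in; nothing more can be done
```

The job is done and handed in at about 45 s of the 72 s. No verdict is reported, so the results below are my own last checks.

- **What I did:** I found the bail flopped towards world −y in the wrist picture and turned the hook to match. I slid its tip under the crossbar without any contact force and drew the bung up at a creep. The wrist force peaked at about 13.7 N, including roughly 1.5 N of the hook's own weight. I then set the bung down in the middle-sized tray, backed the hook off sideways and stood it back in its hole.
- **Bung:** it stands near the middle of the tray, with the bail fallen over and clear of the hook.
- **Hook:** it came to rest at the same height as at the start, within about 1 mm. Its handle and collar are at the same picture positions as in the first view, so it is upright and let go.
- **Bystanders:** the tin, sanding block and loose hand look unmoved in the last pictures, judged by eye rather than measured again. The gripper was about 150 mm above its grasp height on the hook and touching nothing.
- **Disagreements:** the cameras differed by about 2 mm on the bore and by up to 4 mm on the tray centre. Under the wrist camera the hook's end read about 2.5 mm off the grasp axis. I corrected for that with pictures taken relative to the bore, and no check failed.

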